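# Free the jammed dish slide and read the batch in

### The job

Two closed culture dishes have wedged side by side at the narrow throat of the sloping dish slide: nudge the one lodged higher, against the side guide, back up the slide so that the dishes run down to the stop pins one behind the other, and do the same whenever they wedge again; never lift a dish out of the slide above the throat. Take the dishes one at a time from the stop and lay them all flat, lid up and side by side on the floor of the steel tray, but first show the first dish of the batch (before any is in the tray) and the last one (when all the others are in the tray) to the reading camera: hold it level, centred over the lens with its mid-height at the pointer's tip, for about three seconds. Leave the tube rack, the brown bottle and the specimen jar where they stand.

Things in the scene. Friction and masses are not known exactly. Their poses are not given: they have to be found in the camera images.
- dish_a_mid (a point): Closed round culture dish, 60 mm across, 20 mm high, 45 g, off-white, dark red agar seen through its lid; all dishes are alike. This point is its centre, 10 mm above its underside; z comes out of the lid. The lid (upper 14 mm) overhangs the base by 1.5 mm. At the start caught low in the throat, between dish_b and the opposite funnel guide.
- dish_b_mid (a point): Same dish, same point. At the start lodged higher than dish_a, against a side guide: the blocking one. Pushed 20 to 30 mm up the slide (under 2 N, fingertips on its downhill rim above the funnel strip) and held there for a second it lets dish_a, and any dish behind dish_a, slip past; let go, it slides down again.
- dish_c_mid (a point): Same dish, same point. At the start it waits on the slide behind the two wedged dishes.
- dish_d_mid (a point): Same dish, same point. At the start it waits on the slide behind the two wedged dishes.
- dish_e_mid (a point): Same dish, same point. At the start it waits on the slide behind the two wedged dishes. None if absent.
- dish_f_mid (a point): Same dish, same point. At the start it waits on the slide behind the two wedged dishes. None if absent.
- feeder: Dish slide, fixed: grey slippery plate, 390 by 160 mm, falling at 15 degrees (0.2618 rad): dishes slide down by themselves. Origin on the table under the waiting place at the stop; x level, pointing up the slide; y across; z up. Plate surface 35 mm above the table at x = 0, rising 0.268 mm per mm of x, from x = -48 to 328 mm.
- feeder_stop (a point): Centre (half-way up) of a dish lying against the two stop pins (8 mm thick, 14 mm high, 26 mm downhill of this point, 22 mm either side). Dishes are taken here; no guide strips within 20 mm uphill. When one is taken the next in the lane slides down within 2 s; until then it waits 60 mm up the slide, touching the first.
- feeder_throat (a point): Middle of the throat, 10 mm off the plate, 85 mm up the slope from feeder_stop. Steel guide strips 8 mm high, 6 mm thick: lane 70 mm wide below the throat, from the throat up a funnel widening to 134 mm within 25 mm, then side guides 134 mm apart. Two wedged dishes lie about 27 and 39 mm up the slope from here, the upper against a side guide.
- tray: Low steel tray, loose, 0.7 kg, outside 220 mm square, 18 mm high, walls and floor 3 mm. Origin under its centre, z up. Holds six dishes (e.g. centres at x = +-46, y = -68, 0, 68 mm, the gripper closing along x). A dish on its floor has its centre 13 mm above the origin.
- reader: Camera that looks up, fixed. Origin on the table under the lens, z up. Black housing with light ring, 94 mm across, top 68 mm high; white base plate x = -57 to 133, y = +-55 mm, 12 mm thick; at x = 118 mm a 12 mm post, 166 mm high, with a level pointer towards the lens's axis, tip at x = 75 mm, 155 mm high.
- view_point (a point): Where a dish's centre is to be held for reading: on the lens's axis at the height of the pointer's tip, 155 mm above the table, 87 mm above the lens.
- tube_rack: Bystander, loose: white rack of thin upright blood tubes, base 75 by 190 mm (its x, y), 158 mm high, origin under its centre.
- reagent: Bystander, loose: brown glass bottle, 64 mm diameter, 150 mm high, origin under its centre.
- specimen_jar: Bystander, loose: white specimen jar with a green cap, 60 mm diameter, 75 mm high, origin under its centre.

How it is judged:
On the way, in this order (a step that is already met when the one before it is completed fails the run):
1. the dish lodged higher, against the side guide, has been nudged at least 10 mm back up the slide (x of dish_b_mid in the frame of feeder above 0.1274 m), for 0.05 s.
2. a freed dish has slid down and lies at the stop pins (distance between any of dish_a_mid, dish_b_mid, dish_c_mid, dish_d_mid, dish_e_mid, dish_f_mid and feeder_stop below 0.012 m), for 0.3 s.
3. the first dish, before any lies in the tray, is held level over the camera at the pointer's height for about three seconds (((horizontal distance between dish_a_mid and view_point below 0.015 m and height (world z) of dish_a_mid between 0.14 and 0.17 m and angle between dish_a_mid's own z axis and vertical below 0.12 rad) or (horizontal distance between dish_b_mid and view_point below 0.015 m and height (world z) of dish_b_mid between 0.14 and 0.17 m and angle between dish_b_mid's own z axis and vertical below 0.12 rad) or (horizontal distance between dish_c_mid and view_point below 0.015 m and height (world z) of dish_c_mid between 0.14 and 0.17 m and angle between dish_c_mid's own z axis and vertical below 0.12 rad) or (horizontal distance between dish_d_mid and view_point below 0.015 m and height (world z) of dish_d_mid between 0.14 and 0.17 m and angle between dish_d_mid's own z axis and vertical below 0.12 rad) or (horizontal distance between dish_e_mid and view_point below 0.015 m and height (world z) of dish_e_mid between 0.14 and 0.17 m and angle between dish_e_mid's own z axis and vertical below 0.12 rad) or (horizontal distance between dish_f_mid and view_point below 0.015 m and height (world z) of dish_f_mid between 0.14 and 0.17 m and angle between dish_f_mid's own z axis and vertical below 0.12 rad)) and not (x of dish_a_mid in the frame of tray between -0.082 and 0.082 m and y of dish_a_mid in the frame of tray between -0.082 and 0.082 m and z of dish_a_mid in the frame of tray between 0.005 and 0.025 m and angle between dish_a_mid's own z axis and vertical below 0.12 rad) and not (x of dish_b_mid in the frame of tray between -0.082 and 0.082 m and y of dish_b_mid in the frame of tray between -0.082 and 0.082 m and z of dish_b_mid in the frame of tray between 0.005 and 0.025 m and angle between dish_b_mid's own z axis and vertical below 0.12 rad) and not (x of dish_c_mid in the frame of tray between -0.082 and 0.082 m and y of dish_c_mid in the frame of tray between -0.082 and 0.082 m and z of dish_c_mid in the frame of tray between 0.005 and 0.025 m and angle between dish_c_mid's own z axis and vertical below 0.12 rad) and not (x of dish_d_mid in the frame of tray between -0.082 and 0.082 m and y of dish_d_mid in the frame of tray between -0.082 and 0.082 m and z of dish_d_mid in the frame of tray between 0.005 and 0.025 m and angle between dish_d_mid's own z axis and vertical below 0.12 rad) and not (x of dish_e_mid in the frame of tray between -0.082 and 0.082 m and y of dish_e_mid in the frame of tray between -0.082 and 0.082 m and z of dish_e_mid in the frame of tray between 0.005 and 0.025 m and angle between dish_e_mid's own z axis and vertical below 0.12 rad) and not (x of dish_f_mid in the frame of tray between -0.082 and 0.082 m and y of dish_f_mid in the frame of tray between -0.082 and 0.082 m and z of dish_f_mid in the frame of tray between 0.005 and 0.025 m and angle between dish_f_mid's own z axis and vertical below 0.12 rad)), for 2.5 s.
4. the last dish, all the others being in the tray, is held level over the camera at the pointer's height for about three seconds ((((horizontal distance between dish_a_mid and view_point below 0.015 m and height (world z) of dish_a_mid between 0.14 and 0.17 m and angle between dish_a_mid's own z axis and vertical below 0.12 rad) and (x of dish_b_mid in the frame of tray between -0.082 and 0.082 m and y of dish_b_mid in the frame of tray between -0.082 and 0.082 m and z of dish_b_mid in the frame of tray between 0.005 and 0.025 m and angle between dish_b_mid's own z axis and vertical below 0.12 rad) and (x of dish_c_mid in the frame of tray between -0.082 and 0.082 m and y of dish_c_mid in the frame of tray between -0.082 and 0.082 m and z of dish_c_mid in the frame of tray between 0.005 and 0.025 m and angle between dish_c_mid's own z axis and vertical below 0.12 rad) and (x of dish_d_mid in the frame of tray between -0.082 and 0.082 m and y of dish_d_mid in the frame of tray between -0.082 and 0.082 m and z of dish_d_mid in the frame of tray between 0.005 and 0.025 m and angle between dish_d_mid's own z axis and vertical below 0.12 rad) and (x of dish_e_mid in the frame of tray between -0.082 and 0.082 m and y of dish_e_mid in the frame of tray between -0.082 and 0.082 m and z of dish_e_mid in the frame of tray between 0.005 and 0.025 m and angle between dish_e_mid's own z axis and vertical below 0.12 rad) and (x of dish_f_mid in the frame of tray between -0.082 and 0.082 m and y of dish_f_mid in the frame of tray between -0.082 and 0.082 m and z of dish_f_mid in the frame of tray between 0.005 and 0.025 m and angle between dish_f_mid's own z axis and vertical below 0.12 rad)) or ((horizontal distance between dish_b_mid and view_point below 0.015 m and height (world z) of dish_b_mid between 0.14 and 0.17 m and angle between dish_b_mid's own z axis and vertical below 0.12 rad) and (x of dish_a_mid in the frame of tray between -0.082 and 0.082 m and y of dish_a_mid in the frame of tray between -0.082 and 0.082 m and z of dish_a_mid in the frame of tray between 0.005 and 0.025 m and angle between dish_a_mid's own z axis and vertical below 0.12 rad) and (x of dish_c_mid in the frame of tray between -0.082 and 0.082 m and y of dish_c_mid in the frame of tray between -0.082 and 0.082 m and z of dish_c_mid in the frame of tray between 0.005 and 0.025 m and angle between dish_c_mid's own z axis and vertical below 0.12 rad) and (x of dish_d_mid in the frame of tray between -0.082 and 0.082 m and y of dish_d_mid in the frame of tray between -0.082 and 0.082 m and z of dish_d_mid in the frame of tray between 0.005 and 0.025 m and angle between dish_d_mid's own z axis and vertical below 0.12 rad) and (x of dish_e_mid in the frame of tray between -0.082 and 0.082 m and y of dish_e_mid in the frame of tray between -0.082 and 0.082 m and z of dish_e_mid in the frame of tray between 0.005 and 0.025 m and angle between dish_e_mid's own z axis and vertical below 0.12 rad) and (x of dish_f_mid in the frame of tray between -0.082 and 0.082 m and y of dish_f_mid in the frame of tray between -0.082 and 0.082 m and z of dish_f_mid in the frame of tray between 0.005 and 0.025 m and angle between dish_f_mid's own z axis and vertical below 0.12 rad)) or ((horizontal distance between dish_c_mid and view_point below 0.015 m and height (world z) of dish_c_mid between 0.14 and 0.17 m and angle between dish_c_mid's own z axis and vertical below 0.12 rad) and (x of dish_a_mid in the frame of tray between -0.082 and 0.082 m and y of dish_a_mid in the frame of tray between -0.082 and 0.082 m and z of dish_a_mid in the frame of tray between 0.005 and 0.025 m and angle between dish_a_mid's own z axis and vertical below 0.12 rad) and (x of dish_b_mid in the frame of tray between -0.082 and 0.082 m and y of dish_b_mid in the frame of tray between -0.082 and 0.082 m and z of dish_b_mid in the frame of tray between 0.005 and 0.025 m and angle between dish_b_mid's own z axis and vertical below 0.12 rad) and (x of dish_d_mid in the frame of tray between -0.082 and 0.082 m and y of dish_d_mid in the frame of tray between -0.082 and 0.082 m and z of dish_d_mid in the frame of tray between 0.005 and 0.025 m and angle between dish_d_mid's own z axis and vertical below 0.12 rad) and (x of dish_e_mid in the frame of tray between -0.082 and 0.082 m and y of dish_e_mid in the frame of tray between -0.082 and 0.082 m and z of dish_e_mid in the frame of tray between 0.005 and 0.025 m and angle between dish_e_mid's own z axis and vertical below 0.12 rad) and (x of dish_f_mid in the frame of tray between -0.082 and 0.082 m and y of dish_f_mid in the frame of tray between -0.082 and 0.082 m and z of dish_f_mid in the frame of tray between 0.005 and 0.025 m and angle between dish_f_mid's own z axis and vertical below 0.12 rad)) or ((horizontal distance between dish_d_mid and view_point below 0.015 m and height (world z) of dish_d_mid between 0.14 and 0.17 m and angle between dish_d_mid's own z axis and vertical below 0.12 rad) and (x of dish_a_mid in the frame of tray between -0.082 and 0.082 m and y of dish_a_mid in the frame of tray between -0.082 and 0.082 m and z of dish_a_mid in the frame of tray between 0.005 and 0.025 m and angle between dish_a_mid's own z axis and vertical below 0.12 rad) and (x of dish_b_mid in the frame of tray between -0.082 and 0.082 m and y of dish_b_mid in the frame of tray between -0.082 and 0.082 m and z of dish_b_mid in the frame of tray between 0.005 and 0.025 m and angle between dish_b_mid's own z axis and vertical below 0.12 rad) and (x of dish_c_mid in the frame of tray between -0.082 and 0.082 m and y of dish_c_mid in the frame of tray between -0.082 and 0.082 m and z of dish_c_mid in the frame of tray between 0.005 and 0.025 m and angle between dish_c_mid's own z axis and vertical below 0.12 rad) and (x of dish_e_mid in the frame of tray between -0.082 and 0.082 m and y of dish_e_mid in the frame of tray between -0.082 and 0.082 m and z of dish_e_mid in the frame of tray between 0.005 and 0.025 m and angle between dish_e_mid's own z axis and vertical below 0.12 rad) and (x of dish_f_mid in the frame of tray between -0.082 and 0.082 m and y of dish_f_mid in the frame of tray between -0.082 and 0.082 m and z of dish_f_mid in the frame of tray between 0.005 and 0.025 m and angle between dish_f_mid's own z axis and vertical below 0.12 rad)) or ((horizontal distance between dish_e_mid and view_point below 0.015 m and height (world z) of dish_e_mid between 0.14 and 0.17 m and angle between dish_e_mid's own z axis and vertical below 0.12 rad) and (x of dish_a_mid in the frame of tray between -0.082 and 0.082 m and y of dish_a_mid in the frame of tray between -0.082 and 0.082 m and z of dish_a_mid in the frame of tray between 0.005 and 0.025 m and angle between dish_a_mid's own z axis and vertical below 0.12 rad) and (x of dish_b_mid in the frame of tray between -0.082 and 0.082 m and y of dish_b_mid in the frame of tray between -0.082 and 0.082 m and z of dish_b_mid in the frame of tray between 0.005 and 0.025 m and angle between dish_b_mid's own z axis and vertical below 0.12 rad) and (x of dish_c_mid in the frame of tray between -0.082 and 0.082 m and y of dish_c_mid in the frame of tray between -0.082 and 0.082 m and z of dish_c_mid in the frame of tray between 0.005 and 0.025 m and angle between dish_c_mid's own z axis and vertical below 0.12 rad) and (x of dish_d_mid in the frame of tray between -0.082 and 0.082 m and y of dish_d_mid in the frame of tray between -0.082 and 0.082 m and z of dish_d_mid in the frame of tray between 0.005 and 0.025 m and angle between dish_d_mid's own z axis and vertical below 0.12 rad) and (x of dish_f_mid in the frame of tray between -0.082 and 0.082 m and y of dish_f_mid in the frame of tray between -0.082 and 0.082 m and z of dish_f_mid in the frame of tray between 0.005 and 0.025 m and angle between dish_f_mid's own z axis and vertical below 0.12 rad)) or ((horizontal distance between dish_f_mid and view_point below 0.015 m and height (world z) of dish_f_mid between 0.14 and 0.17 m and angle between dish_f_mid's own z axis and vertical below 0.12 rad) and (x of dish_a_mid in the frame of tray between -0.082 and 0.082 m and y of dish_a_mid in the frame of tray between -0.082 and 0.082 m and z of dish_a_mid in the frame of tray between 0.005 and 0.025 m and angle between dish_a_mid's own z axis and vertical below 0.12 rad) and (x of dish_b_mid in the frame of tray between -0.082 and 0.082 m and y of dish_b_mid in the frame of tray between -0.082 and 0.082 m and z of dish_b_mid in the frame of tray between 0.005 and 0.025 m and angle between dish_b_mid's own z axis and vertical below 0.12 rad) and (x of dish_c_mid in the frame of tray between -0.082 and 0.082 m and y of dish_c_mid in the frame of tray between -0.082 and 0.082 m and z of dish_c_mid in the frame of tray between 0.005 and 0.025 m and angle between dish_c_mid's own z axis and vertical below 0.12 rad) and (x of dish_d_mid in the frame of tray between -0.082 and 0.082 m and y of dish_d_mid in the frame of tray between -0.082 and 0.082 m and z of dish_d_mid in the frame of tray between 0.005 and 0.025 m and angle between dish_d_mid's own z axis and vertical below 0.12 rad) and (x of dish_e_mid in the frame of tray between -0.082 and 0.082 m and y of dish_e_mid in the frame of tray between -0.082 and 0.082 m and z of dish_e_mid in the frame of tray between 0.005 and 0.025 m and angle between dish_e_mid's own z axis and vertical below 0.12 rad)))), for 2.5 s.
At the end, for the whole second after the job is handed in: Every dish that is there lies flat (within 7 degrees), lid up, on the floor of the tray, its centre within 82 mm of the tray's centre along both sides, and at rest (x of dish_a_mid in the frame of tray between -0.082 and 0.082 m and y of dish_a_mid in the frame of tray between -0.082 and 0.082 m and z of dish_a_mid in the frame of tray between 0.005 and 0.025 m and angle between each of dish_a_mid, dish_b_mid, dish_c_mid, dish_d_mid, dish_e_mid, dish_f_mid's own z axis and vertical below 0.12 rad and linear speed of each of dish_a, dish_b, dish_c, dish_d, dish_e, dish_f below 0.02 m/s and x of dish_b_mid in the frame of tray between -0.082 and 0.082 m and y of dish_b_mid in the frame of tray between -0.082 and 0.082 m and z of dish_b_mid in the frame of tray between 0.005 and 0.025 m and x of dish_c_mid in the frame of tray between -0.082 and 0.082 m and y of dish_c_mid in the frame of tray between -0.082 and 0.082 m and z of dish_c_mid in the frame of tray between 0.005 and 0.025 m and x of dish_d_mid in the frame of tray between -0.082 and 0.082 m and y of dish_d_mid in the frame of tray between -0.082 and 0.082 m and z of dish_d_mid in the frame of tray between 0.005 and 0.025 m and x of dish_e_mid in the frame of tray between -0.082 and 0.082 m and y of dish_e_mid in the frame of tray between -0.082 and 0.082 m and z of dish_e_mid in the frame of tray between 0.005 and 0.025 m and x of dish_f_mid in the frame of tray between -0.082 and 0.082 m and y of dish_f_mid in the frame of tray between -0.082 and 0.082 m and z of dish_f_mid in the frame of tray between 0.005 and 0.025 m); the robot touches nothing.
It fails at once if a dish is lifted out of the wide part or funnel of the slide instead of being slid (((x of dish_a_mid in the frame of feeder between 0.085 and 0.15 m and y of dish_a_mid in the frame of feeder between -0.08 and 0.08 m and z of dish_a_mid in the frame of feeder between 0.11 and 0.15 m) or (x of dish_a_mid in the frame of feeder between 0.15 and 0.33 m and y of dish_a_mid in the frame of feeder between -0.08 and 0.08 m and z of dish_a_mid in the frame of feeder between 0.16 and 0.2 m)) or ((x of dish_b_mid in the frame of feeder between 0.085 and 0.15 m and y of dish_b_mid in the frame of feeder between -0.08 and 0.08 m and z of dish_b_mid in the frame of feeder between 0.11 and 0.15 m) or (x of dish_b_mid in the frame of feeder between 0.15 and 0.33 m and y of dish_b_mid in the frame of feeder between -0.08 and 0.08 m and z of dish_b_mid in the frame of feeder between 0.16 and 0.2 m)) or ((x of dish_c_mid in the frame of feeder between 0.085 and 0.15 m and y of dish_c_mid in the frame of feeder between -0.08 and 0.08 m and z of dish_c_mid in the frame of feeder between 0.11 and 0.15 m) or (x of dish_c_mid in the frame of feeder between 0.15 and 0.33 m and y of dish_c_mid in the frame of feeder between -0.08 and 0.08 m and z of dish_c_mid in the frame of feeder between 0.16 and 0.2 m)) or ((x of dish_d_mid in the frame of feeder between 0.085 and 0.15 m and y of dish_d_mid in the frame of feeder between -0.08 and 0.08 m and z of dish_d_mid in the frame of feeder between 0.11 and 0.15 m) or (x of dish_d_mid in the frame of feeder between 0.15 and 0.33 m and y of dish_d_mid in the frame of feeder between -0.08 and 0.08 m and z of dish_d_mid in the frame of feeder between 0.16 and 0.2 m)) or ((x of dish_e_mid in the frame of feeder between 0.085 and 0.15 m and y of dish_e_mid in the frame of feeder between -0.08 and 0.08 m and z of dish_e_mid in the frame of feeder between 0.11 and 0.15 m) or (x of dish_e_mid in the frame of feeder between 0.15 and 0.33 m and y of dish_e_mid in the frame of feeder between -0.08 and 0.08 m and z of dish_e_mid in the frame of feeder between 0.16 and 0.2 m)) or ((x of dish_f_mid in the frame of feeder between 0.085 and 0.15 m and y of dish_f_mid in the frame of feeder between -0.08 and 0.08 m and z of dish_f_mid in the frame of feeder between 0.11 and 0.15 m) or (x of dish_f_mid in the frame of feeder between 0.15 and 0.33 m and y of dish_f_mid in the frame of feeder between -0.08 and 0.08 m and z of dish_f_mid in the frame of feeder between 0.16 and 0.2 m))).
It fails at once if the tube rack is pushed aside or knocked over (distance of tube_rack from where it was at the start of the episode above 0.02 m).
It fails at once if the brown bottle is pushed aside or knocked over (distance of reagent from where it was at the start of the episode above 0.02 m).
It fails at once if the specimen jar is pushed aside or knocked over (distance of specimen_jar from where it was at the start of the episode above 0.02 m).
Of dish_e, dish_f only 1 to 2 are there at a start; the rules pass over those that are not, and their reading is None.
At some moment in a run one of tray may be knocked a few centimetres aside while the robot is not near it.
It also fails if it takes over 210 s, if anything falls off the work surface, if the arm or the gripper's body presses on something with over 40 N, if the wrist force passes 120 N, or if a joint passes its speed limit or range.

### The arm

A 7-joint arm with a two-finger parallel gripper is mounted at the origin on the work surface. World frame = base frame: x ahead of the robot, y to its left, z up, the work surface at z = 0. Lengths are in m, angles in rad, forces in N, time in s.
With the tool pointing down it reaches from about 0.425 to 0.875 m from the base axis. Payload 8.4 kg.
Tool frame: the origin (TCP) lies midway between the tips of the shut fingers; the grasp point (between the pads) lies tcp_to_grasp behind it (tcp_to_grasp is the distance from the TCP to the grasp point, in m); z points along the fingers, y is the line along which they close (so a half turn about z gives the same grasp; the last joint's range is limited). The gripper opens to 85 mm and grips with 20 to 120 N. Pads are 22 mm wide; open, the fingers measure 114 mm over their backs; the gripper's body (76 mm by 85 mm) begins 54 mm behind the grasp point. The pads swing forward as they close: fully open they stand 13 mm farther back than shut.
Start: joints at [-1.398, 0.333, 0.04, 1.465, -0.013, 1.343, -0.059], TCP at [0.175, 0.626, 0.231] pointing down, gripper open.
Joint ranges: [-2.58, 2.58], [-0.38, 2.09], [-1.3, 1.39], [0.25, 2.4], [-1.5, 4.64], [0.08, 2.09], [-2.65, 2.65]. Speed limits (rad/s): [2.22, 2.22, 2.79, 2.79, 3.14, 3.14, 3.14].

### API

Orientations are given as [roll, pitch, yaw] about the fixed x, y, z axes, in that order (R = Rz(yaw) Ry(pitch) Rx(roll)).
In Python, from cell import get_state, snapshot, job_done, cut_out, tcp_to_grasp gives the robot as it stands. The module is installed in compiled form; this text tells all that it offers.
- The arm moves only by the shell command python3 -m creep 'ROWS'. ROWS is JSON, a list of rows, each a list of 3 entries, a list of its own where there are three numbers: the opening, from 0 (shut) to 1 (fully open), then the shift along the tool's x, y, z in cm, then the turn, a rotation vector about the tool's x, y, z in rad. A call has 1 to 8 rows; each row is the pose to reach, as a shift and turn from the pose commanded when the call began, along the tool's axes at that moment; what a row does not reach only later rows make up. A row lasts 1/12 s, in which the tool goes at most 41.7 mm and 7.16 degrees, less where a joint would pass 70% of its speed; a pose out of reach is approached as far as the arm can. A call with a gripper value outside its range is refused whole. The fingers move at their own pace and stop on an object; the grip force is fixed at half the most. Time passes only in rows, so rows that repeat a pose let the fingers close. It gives the time, the measured TCP pose, the force, the opening and the grip force at its end, in the units of the state.
- get_state(): the state, without advancing time (a new reading comes with each control period).
- snapshot(name): name is "side" or "top"; returns a dict with "color" (384x512x3 uint8, blue, green, red), "fx", "fy", "cx", "cy" (pixels), "rvec" (rotation vector, rad) and "tvec" (3), from world to camera coordinates, as OpenCV has them. Camera axes: x right, y down, z forward; pixel columns grow to the right and rows downward; lengths in m; the calibration is good to about 2 mm. A picture is of the moment at which its call begins. There is no depth.
- job_done(): hands the job in; it is judged then, once.
Trained networks look in a picture, given as the dict that the camera call returned (one of the last four; its "shot" number tells which), for a name from the list of things; names that differ only in an ending like _2 or _b are one class to them, and where a whole thing is asked for, a point or a joint stands for the part that bears it (a point fixed in the world has none). Each returns a list of dicts, best first, with "confidence" (0 to 1); they miss things now and then, are a little off and sometimes report something else, mostly with a low value. They report only what shows in the picture. A call takes as long as a camera call.
- cut_out(picture, target): "region" (384x512 bool, what is visible of it) and "position" ([row, column] in pixels, amid what is visible of it).
The state is a dict: "t": time; "joint_positions": joint angles; "dq": joint speeds; "tau": joint torques, N m; "ee_pos": TCP position; "eef_rot": TCP orientation; "ft_force": force on the tool from outside, world axes, zero at the start; "wrist_torque": the same for the moment, N m; "finger_gap": opening from 0.0 (shut) to 1.0 (fully open); "grasp_force": force on a finger pad.
Only numpy, scipy, OpenCV 4.12 (cv2) and the standard library are available. Lean on these libraries where they do the work, as an engineer would, in place of code of your own. Each camera call takes 0.05 s, during which the arm holds its last target. There are 200 camera calls.

## Working session

There is one attempt and no reset: what is moved stays moved. The work goes in short steps, Python scripts to look and compute and a shell command to move; the robot and the scene stay as the last step left them, time stands still between calls to the robot, and variables do not carry over. Pictures are saved under pics/ and viewed, at most 14 in all, crops included, and the job is handed in when it is done.

```bash
mkdir -p pics; cat > h.py <<'E'
import numpy as np, cv2
from scipy.spatial.transform import Rotation as R
from cell import get_state, snapshot, job_done, cut_out, tcp_to_grasp
def ray(p,rc):
    K=np.array([[p['fx'],0,p['cx']],[0,p['fy'],p['cy']],[0,0,1.]])
    Rm=cv2.Rodrigues(np.array(p['rvec'],float))[0]; t=np.array(p['tvec'],float).ravel()
    return -Rm.T@t, Rm.T@np.linalg.inv(K)@np.array([rc[1],rc[0],1.])
def at_z(p,rc,z):
    o,d=ray(p,rc); return o+d*(z-o[2])/d[2]
def proj(p,X):
    K=np.array([[p['fx'],0,p['cx']],[0,p['fy'],p['cy']],[0,0,1.]])
    return cv2.projectPoints(np.atleast_2d(np.array(X,float)),np.array(p['rvec'],float),np.array(p['tvec'],float),K,None)[0][:,0]  # col,row
E
python3 - <<'E'
from h import *
print(get_state(), tcp_to_grasp)
for n in ("top","side"):
    p=snapshot(n); cv2.imwrite(f"pics/{n}0.png",p['color'])
    print(n,'cam',ray(p,[192,256]),p['fx'])
    for t in ("dish_a_mid","feeder","tray","reader","tube_rack","reagent","specimen_jar"):
        for r in cut_out(p,t)[:7]:
            ys,xs=np.where(r['region']); 
            print(t,round(r['confidence'],2),np.round(r['position'],1),len(ys),[ys.min(),ys.max(),xs.min(),xs.max()],np.round(at_z(p,r['position'],0.0),3))
E
```

```text
{'t': 0.0, 'joint_positions': array([-1.39819336,  0.33392586,  0.03989288,  1.46625697, -0.01339964,
        1.34329599, -0.05849617]), 'dq': array([-0.00040952,  0.00082712,  0.00183022, -0.00015279, -0.00087452,
        0.00162656,  0.00050225]), 'tau': array([-4.83441108e-04, -6.58551121e+01,  1.36506513e+00, -4.05567670e+01,
        1.65776338e-02,  1.27001287e-02,  1.80964214e-06]), 'ee_pos': array([0.17442297, 0.62569506, 0.23041886]), 'eef_rot': array([-3.13997688e+00,  1.17199484e-04,  2.86975862e+00]), 'ft_force': array([-0.44184116,  0.27621194, -0.19306997]), 'wrist_torque': array([-0.02103091,  0.00411822,  0.03772383]), 'grasp_force': 0.0, 'finger_gap': 0.998842592478887} 0.0187
top cam (array([ 0.41689511, -0.01665343,  1.25626141]), array([ 0.1676947 ,  0.01668973, -0.98574298])) 489.18005685520444
dish_a_mid 0.72 [222.5 196.4] 467 [np.int64(211), np.int64(235), np.int64(185), np.int64(209)] [0.555 0.16  0.   ]
feeder 0.85 [232.5 186.3] 7567 [np.int64(192), np.int64(269), np.int64(95), np.int64(262)] [0.53  0.187 0.   ]
feeder 0.66 [238.7 164.9] 565 [np.int64(228), np
[... 1206 characters left out ...]
165 0.   ]
tray 0.91 [341.7 257.9] 9618 [np.int64(283), np.int64(383), np.int64(190), np.int64(324)] [ 0.507 -0.325  0.   ]
reader 0.89 [243.  288.1] 2675 [np.int64(194), np.int64(267), np.int64(253), np.int64(330)] [ 0.695 -0.09   0.   ]
reader 0.48 [341.4 256.9] 9726 [np.int64(282), np.int64(383), np.int64(189), np.int64(325)] [ 0.506 -0.323  0.   ]
tube_rack 0.8 [156.4 241.7] 1424 [np.int64(122), np.int64(184), np.int64(223), np.int64(260)] [0.734 0.383 0.   ]
reagent 0.81 [270.5 340.4] 1286 [np.int64(239), np.int64(296), np.int64(325), np.int64(356)] [ 0.775 -0.227  0.   ]
specimen_jar 0.74 [190.6 271.2] 488 [np.int64(176), np.int64(204), np.int64(262), np.int64(280)] [0.75  0.146 0.   ]
```

View pics/top0.png

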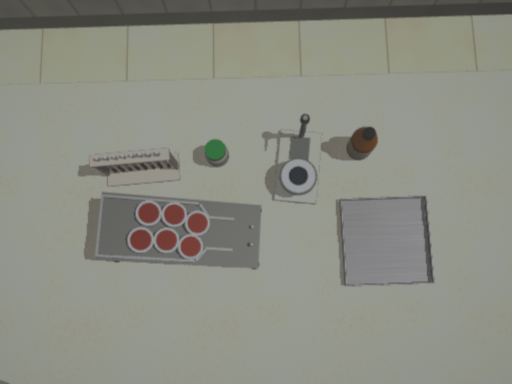

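View pics/side0.png

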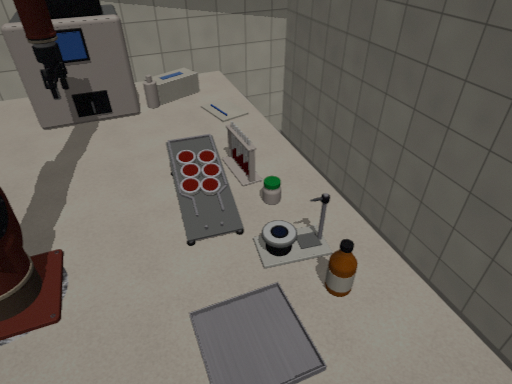

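```bash
cat >> h.py <<'E'
S,C=np.sin(np.radians(15)),np.cos(np.radians(15))
def fpt(s,y,n): return np.array([s*C-n*S,y,.035+s*S+n*C])
def fw(q,P):
    c,s=np.cos(q[2]),np.sin(q[2]); return np.array([[c,-s,0],[s,c,0],[0,0,1]])@np.array(P)+[q[0],q[1],0]
def reds(p):
    h=cv2.cvtColor(p['color'],cv2.COLOR_BGR2HSV)
    m=((h[...,0]<8)|(h[...,0]>170))&(h[...,1]>150)&(h[...,2]>50)
    n,l,st,c=cv2.connectedComponentsWithStats(m.astype(np.uint8))
    return [(c[i][1],c[i][0],st[i][4]) for i in range(1,n) if 60<st[i][4]<500]
E
python3 - <<'E'
from h import *
from scipy.optimize import least_squares
T=snapshot("top");D=snapshot("side")
rt,rs=reds(T),reds(D); print(np.round(rt,1).tolist());print(np.round(rs,1).tolist())
at=min(rt,key=lambda r:abs(r[0]-223)+abs(r[1]-197));bt=min(rt,key=lambda r:abs(r[0]-247)+abs(r[1]-191))
as_=min(rs,key=lambda r:abs(r[0]-185)+abs(r[1]-210));bs=min(rs,key=lambda r:abs(r[0]-185)+abs(r[1]-190))
obs=[(T,fpt(.112,-.0218,.015),at),(T,fpt(.124,.037,.015),bt),(D,fpt(.112,-.0218,.015),as_),(D,fpt(.124,.037,.015),bs),
 (T,fpt(-.026,-.022,.014),(226.5,252)),(T,fpt(-.026,.022,.014),(244,250))]
f=lambda q:np.concatenate([proj(o[0],fw(q,o[1]))[0]-[o[2][1],o[2][0]] for o in obs])
s=least_squares(f,[.53,.08,1.5]);print(s.x,np.round(s.fun.reshape(-1,2),1).tolist())
q=s.x
out=[]
for p,(r0,r1,c0,c1) in ((T,(180,280,85,275)),(D,(125,250,155,255))):
    k=4;im=cv2.resize(p['color'][r0:r1,c0:c1],None,fx=k,fy=k,interpolation=cv2.INTER_CUBIC)
    pts=[(-.048,-.08),(-.048,.08),(.328,.08),(.328,-.08)]
    P=[fw(q,[x,y,.035+.268*x]) for x,y in pts]+[fw(q,fpt(.085,y,.008)) for y in(-.035,.035)]+[fw(q,fpt(-.026,y,.014)) for y in(-.022,.022)]+[fw(q,fpt(.112,-.0218,.015)),fw(q,fpt(.124,.037,.015)),fw(q,fpt(0,0,.01))]
    for u,v in proj(p,P): cv2.circle(im,(int((u-c0+.5)*k),int((v-r0+.5)*k)),3,(0,255,0),-1)
    out.append(im)
w=max(i.shape[1] for i in out);out[1]=cv2.resize(out[1],None,fx=.4,fy=.4) if 0 else out[1]
cv2.imwrite("pics/f1.png",out[0]);cv2.imwrite("pics/f2.png",out[1])
# lens and tray corners, reader
for p in(T,D):
  for t in("tray","reader"):
    r=cut_out(p,t)[0]; cs=max(cv2.findContours(r['region'].astype(np.uint8),0,2)[0],key=cv2.contourArea)
    print(t,r['confidence'],cv2.minAreaRect(cs),cv2.boxPoints(cv2.minAreaRect(cs)).tolist())
im=np.hstack([cv2.resize(T['color'][105:210,265:330],None,fx=4.5,fy=4.5,interpolation=2),cv2.resize(D['color'][185:290,240:340],None,fx=4.5,fy=4.5,interpolation=2)])
cv2.imwrite("pics/r1.png",im)
E
```

```text
[]
[[155.7, 206.3, 109.0], [156.3, 185.5, 114.0], [169.7, 190.0, 125.0], [169.4, 210.8, 119.0], [184.6, 190.0, 140.0], [184.0, 209.9, 136.0]]Traceback (most recent call last):
  File "<stdin>", line 5, in <module>
ValueError: min() iterable argument is empty
```

```bash
sed -i 's/(h\[...,1\]>150)&(h\[...,2\]>50)/(h[...,1]>110)\&(h[...,2]>40)/; s/60<st/40<st/' h.py
cat > fit.py <<'E'
from h import *
from scipy.optimize import least_squares
T=snapshot("top");D=snapshot("side")
print(cv2.cvtColor(T['color'],cv2.COLOR_BGR2HSV)[240,140])
rt,rs=reds(T),reds(D); print(np.round(rt,1).tolist());print(np.round(rs,1).tolist())
at=min(rt+[(223,197.5,0)],key=lambda r:abs(r[0]-223)+abs(r[1]-197));bt=min(rt+[(246.5,190.5,0)],key=lambda r:abs(r[0]-247)+abs(r[1]-191))
as_=min(rs,key=lambda r:abs(r[0]-185)+abs(r[1]-210));bs=min(rs,key=lambda r:abs(r[0]-185)+abs(r[1]-190))
obs=[(T,fpt(.112,-.0218,.015),at),(T,fpt(.124,.037,.015),bt),(D,fpt(.112,-.0218,.015),as_),(D,fpt(.124,.037,.015),bs),
 (T,fpt(-.026,-.022,.014),(226.5,252)),(T,fpt(-.026,.022,.014),(244,250))]
f=lambda q:np.concatenate([proj(o[0],fw(q,o[1]))[0]-[o[2][1],o[2][0]] for o in obs])
s=least_squares(f,[.53,.08,1.5]);print(s.x,np.round(s.fun.reshape(-1,2),1).tolist())
q=s.x
out=[]
for p,(r0,r1,c0,c1) in ((T,(180,280,85,275)),(D,(125,250,155,255))):
    k=4;im=cv2.resize(p['color'][r0:r1,c0:c1],None,fx=k,fy=k,interpolation=cv2.INTER_CUBIC)
    pts=[(-.048,-.08),(-.048,.08),(.328,.08),(.328,-.08)]
    P=[fw(q,[x,y,.035+.268*x]) for x,y in pts]+[fw(q,fpt(.085,y,.008)) for y in(-.035,.035)]+[fw(q,fpt(-.026,y,.014)) for y in(-.022,.022)]+[fw(q,fpt(.112,-.0218,.015)),fw(q,fpt(.124,.037,.015)),fw(q,fpt(0,0,.01))]
    for u,v in proj(p,P): cv2.circle(im,(int((u-c0+.5)*k),int((v-r0+.5)*k)),3,(0,255,0),-1)
    out.append(im)
cv2.imwrite("pics/f1.png",out[0]);cv2.imwrite("pics/f2.png",out[1])
for p in(T,D):
  for t in("tray","reader"):
    r=max(cut_out(p,t),key=lambda r:r['region'].sum()); cs=max(cv2.findContours(r['region'].astype(np.uint8),0,2)[0],key=cv2.contourArea)
    print(t,r['confidence'],np.round(cv2.boxPoints(cv2.minAreaRect(cs)),1).tolist())
im=np.hstack([cv2.resize(T['color'][105:210,265:330],None,fx=4.5,fy=4.5,interpolation=2),cv2.resize(D['color'][185:290,240:340],None,fx=4.5,fy=4.5,interpolation=2)])
cv2.imwrite("pics/r1.png",im)
E
python3 fit.py
```

```text
[  4 138 111]
[[212.5, 148.0, 275.0], [214.1, 173.6, 267.0], [222.6, 197.0, 262.0], [239.3, 140.1, 287.0], [239.7, 166.0, 280.0], [246.1, 190.1, 270.0]]
[[156.2, 185.5, 118.0], [155.6, 206.3, 114.0], [169.6, 190.0, 130.0], [169.3, 210.9, 123.0], [184.4, 190.0, 145.0], [184.1, 209.8, 139.0], [284.1, 4.1, 162.0]]
[0.5170668  0.04682592 1.49244318] [[-0.5, -0.4], [-0.8, -0.4], [0.0, 0.8], [-0.4, 1.0], [-0.2, -0.0], [0.8, 0.2]]
tray 0.77 [[338.0, 199.3000030517578], [427.79998779296875, 193.60000610351562], [433.29998779296875, 282.3999938964844], [343.5, 288.0]]
reader 0.71 [[272.6000061035156, 201.39999389648438], [279.8999938964844, 112.69999694824219], [324.0, 116.4000015258789], [316.70001220703125, 205.10000610351562]]
tray 0.66 [[184.39999389648438, 312.20001220703125], [296.0, 275.0], [328.3999938964844, 372.20001220703125], [216.8000030517578, 409.3999938964844]]
reader 0.63 [[246.5, 212.10000610351562], [327.8999938964844, 191.8000030517578], [342.6000061035156, 250.60000610351562], [261.20001220703125, 270.8999938964844]]
```

View pics/f1.png

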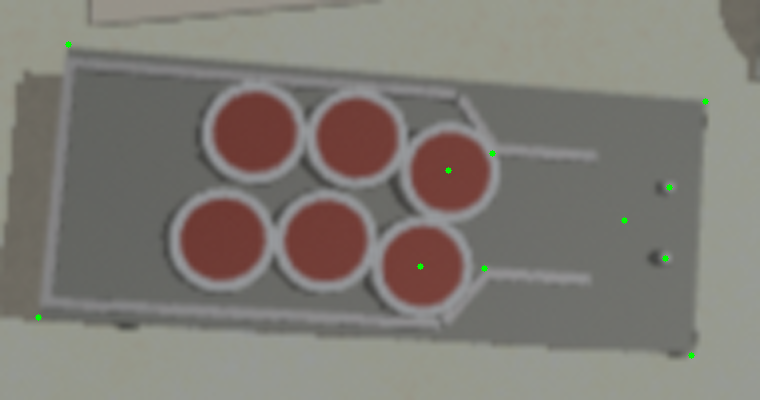

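View pics/r1.png

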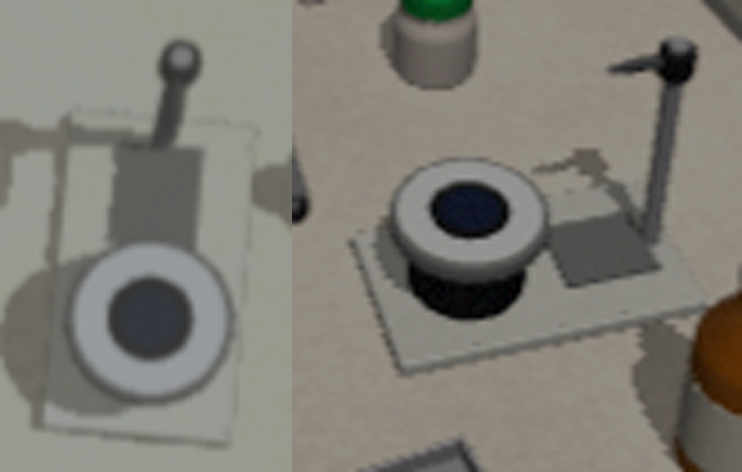

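```bash
cat >> h.py <<'E'
Q=[0.5170668,0.04682592,1.49244318]
def slide(s,y,n):  # TCP in mm on the slide, hand square to the plate
    Rz=R.from_euler('z',Q[2]).as_matrix()
    return fw(Q,fpt(s/1e3,y/1e3,n/1e3)), Rz@np.array([[C,0,S],[0,-1,0],[S,0,-C]])
def down(x,y,z,yaw): return np.array([x,y,z]), R.from_euler('xyz',[np.pi,0,yaw]).as_matrix()
def here():
    g=get_state(); return g['ee_pos'],R.from_euler('xyz',g['eef_rot']).as_matrix()
def plan(ts,cur=None):
    p,r=cur or here()
    for P,M in ts:
        d=r.T@(P-p)*100; w=R.from_matrix(r.T@M).as_rotvec()
        print(np.round(d,2).tolist(),np.round(w,3).tolist(),'rows>=',round(max(np.linalg.norm(d)/4.17,np.degrees(np.linalg.norm(w))/7.16),1),'to',np.round(P,3))
        p,r=P,M
def lanes(p):
    "dishes on the slide: s,y mm"
    o=[]
    for r in reds(p):
        a,d=ray(p,r[:2]); c,s_=np.cos(Q[2]),np.sin(Q[2]); M=np.array([[c,s_,0],[-s_,c,0],[0,0,1]])
        a=M@(a-[Q[0],Q[1],0]); d=M@d; nn=np.array([-S,0,C]); pl=fpt(0,0,.015)
        X=a+d*(nn@(pl-a))/(nn@d)
        o.append((round(1e3*(X-pl)@[C,0,S]),round(1e3*X[1])))
    return sorted(o)
E
python3 - <<'E'
from h import *
T=snapshot("top");D=snapshot("side")
print(lanes(T));print(lanes(D))
print('lens',at_z(T,(175.6,298.1),.066),at_z(D,(231.2,279),.066),'post',at_z(T,(118.3,304.5),.166))
for p,cs in((T,[[338.0,199.3],[427.8,193.6],[433.3,282.4],[343.5,288]]),):
    W=[at_z(p,(c[1],c[0]),.012)for c in cs];print('tray',np.mean(W,0),[round(float(np.linalg.norm(W[i]-W[i-1])),3) for i in range(4)],np.degrees(np.arctan2(*(W[0]-W[1])[[0,1]])))
plan([slide(60,47,80),slide(72,47,12),slide(112,47,12)])
E
```

```text
[(111, -21), (123, 37), (168, -37), (181, 25), (228, -36), (241, 29)]
[(-68, 513), (115, -22), (128, 35), (173, -39), (186, 24), (233, -38), (245, 27)]
lens [ 0.65782767 -0.10176948  0.066     ] [ 0.66039562 -0.0990384   0.066     ] post [ 0.77228046 -0.11436037  0.166     ]
tray [ 0.49630894 -0.32042476  0.012     ] [0.224, 0.23, 0.224, 0.224] -2.1737708786319545
[-43.22, -43.85, 10.35] [-0.18, 0.219, 1.369] rows>= 15.0 to [0.473 0.088 0.128]
[1.2, 0.0, 6.8] [0.0, 0.0, 0.0] rows>= 1.7 to [0.475 0.117 0.065]
[4.0, 0.0, 0.0] [0.0, 0.0, 0.0] rows>= 1.0 to [0.478 0.155 0.076]
```

```bash
python3 -m creep '[[0,[-21,-21,3],[-0.08,0.1,0.65]],[0,[-21,-21,3],[-0.08,0.1,0.65]],[0,[-21,-21,3],[-0.08,0.1,0.65]],[0,[-21,-21,3],[-0.08,0.1,0.65]],[0,[-21,-21,3],[-0.08,0.1,0.65]],[0,[-21,-21,3],[-0.08,0.1,0.65]],[0,[-21,-21,3],[-0.08,0.1,0.65]],[0,[-21,-21,3],[-0.08,0.1,0.65]]]'
python3 -c "
from h import *
plan([slide(60,47,80)])"
```

```text
t: 1.97
ee_pos: [0.3243, 0.361, 0.201]
eef_rot: [3.099, -0.117, 2.213]
ft_force: [1.0, -0.4, -1.1]
finger_gap: 0.003
grasp_force: 0.0
[-31.45, -4.61, 3.48] [-0.095, 0.123, 0.711] rows>= 7.7 to [0.473 0.088 0.128]
```

```bash
python3 -m creep '[[0,[-31.45,-4.6,3.5],[-0.095,0.123,0.711]],[0,[-31.45,-4.6,3.5],[-0.095,0.123,0.711]],[0,[-31.45,-4.6,3.5],[-0.095,0.123,0.711]],[0,[-31.45,-4.6,3.5],[-0.095,0.123,0.711]],[0,[-31.45,-4.6,3.5],[-0.095,0.123,0.711]],[0,[-31.45,-4.6,3.5],[-0.095,0.123,0.711]],[0,[-31.45,-4.6,3.5],[-0.095,0.123,0.711]],[0,[-31.45,-4.6,3.5],[-0.095,0.123,0.711]]]'
python3 -m creep '[[0,[0,0,0],[0,0,0]],[0,[0,0,0],[0,0,0]]]'
python3 -c "
from h import *
plan([slide(60,47,80),slide(70,47,12),slide(112,47,12)])"
```

```text
t: 2.63
ee_pos: [0.4729, 0.0917, 0.1275]
eef_rot: [3.14, -0.263, 1.497]
ft_force: [0.3, 0.5, -0.8]
finger_gap: 0.0
grasp_force: 0.0
t: 2.8
ee_pos: [0.4721, 0.094, 0.1272]
eef_rot: [-3.141, -0.262, 1.497]
ft_force: [-0.0, 1.2, -0.1]
finger_gap: -0.001
grasp_force: 0.0
[-0.59, 0.15, -0.22] [-0.002, 0.0, 0.004] rows>= 0.2 to [0.473 0.088 0.128]
[1.0, 0.0, 6.8] [0.0, 0.0, 0.0] rows>= 1.6 to [0.475 0.115 0.065]
[4.2, -0.0, 0.0] [0.0, 0.0, 0.0] rows>= 1.0 to [0.478 0.155 0.076]
```

```bash
python3 -m creep '[[0,[0.2,0.15,3.5],[0,0,0]],[0,[0.4,0.15,6.6],[0,0,0]],[0,[0.4,0.15,6.6],[0,0,0]],[0,[0.4,0.15,6.6],[0,0,0]]]'
python3 -c "
from h import *
plan([slide(70,47,12),slide(112,47,12)])
D=snapshot('side')
cv2.imwrite('pics/n1.png',cv2.resize(D['color'][120:260,140:290],None,fx=4,fy=4,interpolation=2))"
```

```text
t: 3.13
ee_pos: [0.473, 0.1173, 0.0643]
eef_rot: [-3.138, -0.261, 1.502]
ft_force: [-0.4, -0.3, -0.1]
finger_gap: 0.001
grasp_force: 0.0
[-0.21, 0.24, -0.1] [-0.006, 0.0, 0.009] rows>= 0.1 to [0.475 0.115 0.065]
[4.2, -0.0, 0.0] [0.0, 0.0, 0.0] rows>= 1.0 to [0.478 0.155 0.076]
```

View pics/n1.png

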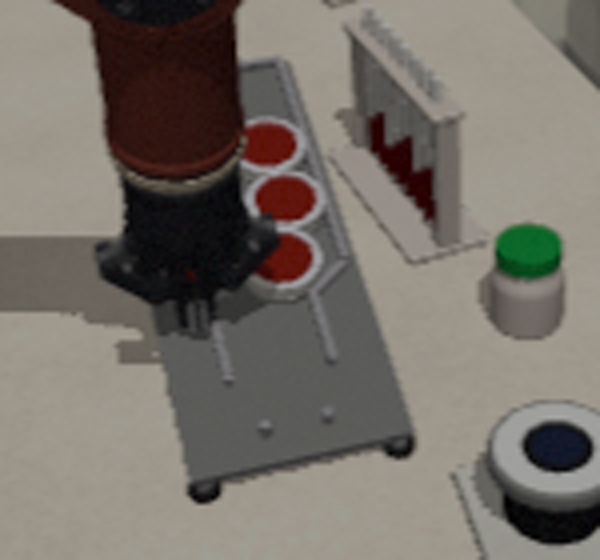

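```bash
python3 -m creep '[[0,[0.7,0.2,-0.1],[0,0,0]],[0,[1.3,0.2,-0.1],[0,0,0]],[0,[1.9,0.2,-0.1],[0,0,0]],[0,[2.4,0.2,-0.1],[0,0,0]],[0,[2.9,0.2,-0.1],[0,0,0]],[0,[3.4,0.2,-0.1],[0,0,0]],[0,[3.9,0.2,-0.1],[0,0,0]],[0,[4.2,0.2,-0.1],[0,0,0]]]'
python3 -m creep '[[0,[0,0,0],[0,0,0]],[0,[0,0,0],[0,0,0]],[0,[0,0,0],[0,0,0]],[0,[0,0,0],[0,0,0]],[0,[0,0,0],[0,0,0]],[0,[0,0,0],[0,0,0]],[0,[0,0,0],[0,0,0]],[0,[0,0,0],[0,0,0]]]'
python3 -c "
from h import *
plan([slide(112,47,12)])
T=snapshot('top');print(lanes(T));D=snapshot('side');print(lanes(D))
cv2.imwrite('pics/n2.png',np.hstack([cv2.resize(D['color'][120:260,140:290],None,fx=2.6,fy=2.6,interpolation=2),cv2.resize(T['color'][160:300,90:240],None,fx=2.6,fy=2.6,interpolation=2)]))"
```

```text
t: 3.85
ee_pos: [0.4794, 0.1571, 0.0769]
eef_rot: [-3.141, -0.263, 1.501]
ft_force: [0.4, -0.7, -0.2]
finger_gap: 0.002
grasp_force: 0.3
t: 4.52
ee_pos: [0.4794, 0.1563, 0.0767]
eef_rot: [-3.141, -0.263, 1.5]
ft_force: [0.5, -0.8, 0.1]
finger_gap: -0.001
grasp_force: 0.2
[-0.14, -0.08, 0.08] [-0.002, -0.001, 0.008] rows>= 0.1 to [0.478 0.155 0.076]
[(-13, 52), (107, 47), (156, 37), (207, -37), (211, 24), (274, 36)]
[(3, -2), (62, 3), (208, -40)]
```

View pics/n2.png

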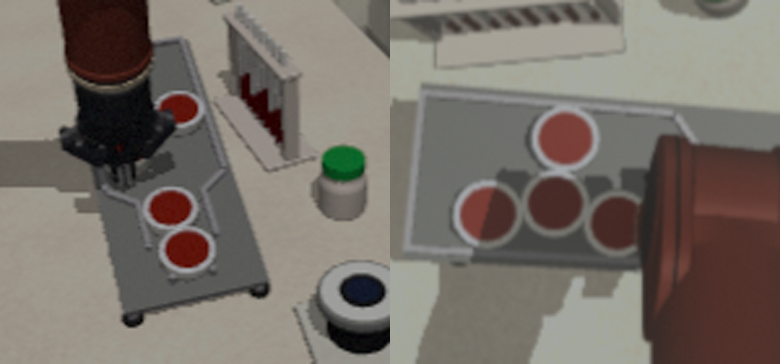

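```bash
python3 -m creep '[[0,[0,0,0],[0,0,0]],[0,[0,0,0],[0,0,0]],[0,[0,0,0],[0,0,0]],[0,[0,0,0],[0,0,0]],[0,[0,0,0],[0,0,0]],[0,[0,0,0],[0,0,0]]]' >/dev/null
python3 -c "
from h import *
T=snapshot('top');print(lanes(T));D=snapshot('side');print(lanes(D))
plan([slide(112,50,100),slide(40,30,100),slide(0,0,60),slide(0,0,-5)])"
```

```text
[(-13, 52), (107, 48), (156, 37), (211, 24), (274, 37)]
[(3, -2), (61, 4), (119, -15), (157, -143)]
[-0.13, -0.41, -8.72] [-0.002, -0.001, 0.008] rows>= 2.1 to [0.474 0.133 0.161]
[-7.2, 2.0, 0.0] [0.0, 0.0, 0.0] rows>= 1.8 to [0.488 0.062 0.142]
[-4.0, 3.0, 4.0] [0.0, 0.0, 0.0] rows>= 1.5 to [0.516 0.031 0.093]
[0.0, 0.0, 6.5] [0.0, 0.0, 0.0] rows>= 1.6 to [0.517 0.048 0.03 ]
```

```bash
python3 -m creep '[[0,[-0.4,-0.2,-3],[0,0,0]],[0,[-0.4,-0.3,-6],[0,0,0]],[0,[-0.4,-0.3,-8.7],[0,0,0.008]],[0,[-0.4,-0.3,-8.7],[0,0,0.008]]]' >/dev/null
python3 -m creep '[[1,[-5,2,0],[0,0,0]],[1,[-9,4,1],[0,0,0]],[1,[-11,4.9,3],[0,0,0]],[1,[-11,4.9,4],[0,0,0]],[1,[-11,4.9,4],[0,0,0]],[1,[-11,4.9,4],[0,0,0]],[1,[-11,4.9,4],[0,0,0]]]'
python3 -c "
from h import *
T=snapshot('top');print(lanes(T));D=snapshot('side');print(lanes(D))
plan([slide(0,0,60),slide(0,0,-2)])
cv2.imwrite('pics/n3.png',cv2.resize(D['color'][120:260,140:290],None,fx=4,fy=4,interpolation=2))"
```

```text
t: 6.13
ee_pos: [0.5158, 0.032, 0.0931]
eef_rot: [-3.14, -0.264, 1.494]
ft_force: [-0.2, -0.4, 0.7]
finger_gap: 0.97
grasp_force: 0.0
[(-214, 2), (6, 2), (57, 4), (108, -14), (122, 36), (172, -3), (212, 38)]
[(3, -2), (61, 2), (181, -139)]
[-0.1, -0.03, 0.04] [-0.001, -0.002, 0.002] rows>= 0.0 to [0.516 0.031 0.093]
[0.0, 0.0, 6.2] [0.0, 0.0, 0.0] rows>= 1.5 to [0.517 0.047 0.033]
```

View pics/n3.png

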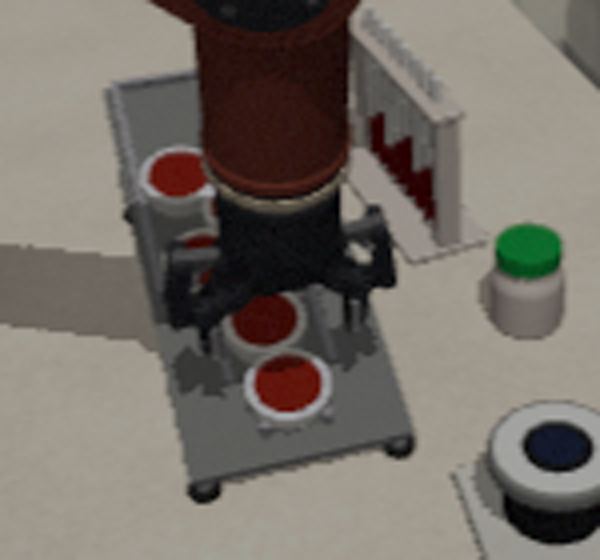

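```bash
python3 -m creep '[[1,[-0.1,0,3],[0,0,0]],[1,[-0.1,0,5],[0,0,0]],[1,[-0.1,0,6.2],[0,0,0]],[1,[-0.1,0,6.2],[0,0,0]],[1,[-0.1,0,6.2],[0,0,0]]]'
python3 -m creep '[[0.5,[0,0,0],[0,0,0]],[0.5,[0,0,0],[0,0,0]],[0.5,[0,0,0],[0,0,0]],[0.5,[0,0,0],[0,0,0]],[0.5,[0,0,0],[0,0,0]],[0.5,[0,0,0],[0,0,0]],[0.5,[0,0,0],[0,0,0]],[0.5,[0,0,0],[0,0,0]]]'
python3 -c "
from h import *
plan([slide(0,0,-2)])
V=[.659,-.1005,.155]
# dish centre relative to TCP in tool: (0,0,-12mm)
plan([slide(0,0,80),down(V[0],V[1],V[2]+.05-.012,Q[2]),down(V[0],V[1],V[2]-.012,Q[2])])
D=snapshot('side')
cv2.imwrite('pics/n4.png',cv2.resize(D['color'][150:270,170:290],None,fx=4,fy=4,interpolation=2))"
```

```text
t: 6.65
ee_pos: [0.5169, 0.0463, 0.0328]
eef_rot: [-3.139, -0.263, 1.493]
ft_force: [-0.1, -0.9, 0.3]
finger_gap: 1.0
grasp_force: 0.0
t: 7.32
ee_pos: [0.5183, 0.0455, 0.034]
eef_rot: [3.141, -0.264, 1.492]
ft_force: [0.1, -1.9, 7.1]
finger_gap: 0.672
grasp_force: 64.0
[0.15, -0.14, 0.13] [0.001, -0.002, -0.0] rows>= 0.1 to [0.517 0.047 0.033]
[0.16, -0.13, -8.07] [0.001, -0.002, -0.0] rows>= 1.9 to [0.515 0.026 0.112]
[-9.02, 15.3, -10.78] [-0.0, -0.262, -0.0] rows>= 5.0 to [ 0.659 -0.1    0.193]
[0.0, -0.0, 5.0] [0.0, 0.0, 0.0] rows>= 1.2 to [ 0.659 -0.1    0.143]
```

View pics/n4.png

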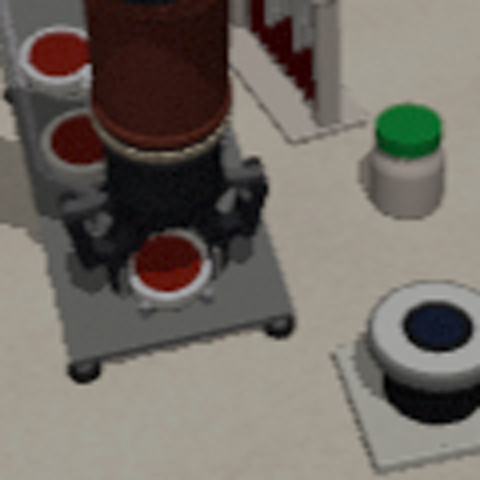

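```bash
python3 -m creep '[[0.5,[0,0,-2],[0,0,0]],[0.5,[0,0,-5],[0,0,0]],[0.5,[0,-0.1,-8],[0,0,0]],[0.5,[0,-0.1,-8],[0,0,0]]]'
python3 -m creep '[[0.5,[-9,15.3,-10.8],[0,-0.262,0]],[0.5,[-9,15.3,-10.8],[0,-0.262,0]],[0.5,[-9,15.3,-10.8],[0,-0.262,0]],[0.5,[-9,15.3,-10.8],[0,-0.262,0]],[0.5,[-9,15.3,-10.8],[0,-0.262,0]],[0.5,[-9,15.3,-10.8],[0,-0.262,0]],[0.5,[-9,15.3,-10.8],[0,-0.262,0]],[0.5,[-9,15.3,-10.8],[0,-0.262,0]]]'
python3 -c "
from h import *
plan([down(.659,-.1005,.144,Q[2])])
T=snapshot('top');print(lanes(T));D=snapshot('side');print(lanes(D))"
```

```text
t: 7.7
ee_pos: [0.5174, 0.0229, 0.1151]
eef_rot: [3.136, -0.264, 1.491]
ft_force: [1.1, -0.5, -0.6]
finger_gap: 0.668
grasp_force: 64.9
t: 8.37
ee_pos: [0.6578, -0.1015, 0.1897]
eef_rot: [-3.139, -0.001, 1.492]
ft_force: [-0.1, 1.3, -0.6]
finger_gap: 0.666
grasp_force: 64.9
[0.1, 0.12, 4.57] [-0.003, -0.001, -0.0] rows>= 1.1 to [ 0.659 -0.1    0.144]
[(-102, -348), (13, -5), (112, -23), (122, 36), (169, -3), (213, 35)]
[(3, -2), (53, -228), (117, -24), (127, 35), (174, -5), (217, 36), (1359, 586)]
```

```bash
python3 -m creep '[[0.5,[0.1,0.1,2],[0,0,0]],[0.5,[0.1,0.1,4],[0,0,0]],[0.5,[0.1,0.1,4.5],[0,0,0]],[0.5,[0.1,0.1,4.5],[0,0,0]],[0.5,[0.1,0.1,4.5],[0,0,0]]]'
python3 -c "
from h import *
D=snapshot('side');print('side',[(r,np.round(proj(D,[.659,-.1005,.16])[0],1)) for r in reds(D)])
cv2.imwrite('pics/n5.png',cv2.resize(D['color'][160:290,220:350],None,fx=4,fy=4,interpolation=2))"
```

```text
t: 8.88
ee_pos: [0.6589, -0.0996, 0.1456]
eef_rot: [-3.139, -0.001, 1.494]
ft_force: [0.4, -0.2, -0.1]
finger_gap: 0.666
grasp_force: 64.9
side [((np.float64(3.6666666666666665), np.float64(2.4074074074074074), np.int32(54)), array([280.2, 203.8])), ((np.float64(11.590909090909092), np.float64(31.90909090909091), np.int32(44)), array([280.2, 203.8])), ((np.float64(48.43867924528302), np.float64(2.1462264150943398), np.int32(212)), array([280.2, 203.8])), ((np.float64(151.31632653061226), np.float64(1.8622448979591837), np.int32(196)), array([280.2, 203.8])), ((np.float64(161.12765957446808), np.float64(240.77659574468086), np.int32(94)), array([280.2, 203.8])), ((np.float64(163.14728682170542), np.float64(184.34108527131784), np.int32(129)), array([280.2, 203.8])), ((np.float64(170.96323529411765), np.float64(200.02941176470588), np.int32(136)), array([280.2, 203.8])), ((np.float64(184.5241379310345), np.float64(190.13793103448276), np.int32(145)), array([280.2, 203.8])), ((np.float64(183.4825174825175), np.float64(210.2237762237762), np.int32(143)), array([280.2, 203.8])), ((np.float64(201.32972972972973), np.float64(279.87567567567567), np.int32(185)), array([280.2, 203.8])), ((np.float64(215.4034090909091), np.float64(211.46022727272728), np.int32(176)), array([280.2, 203.8]))]
```

View pics/n5.png

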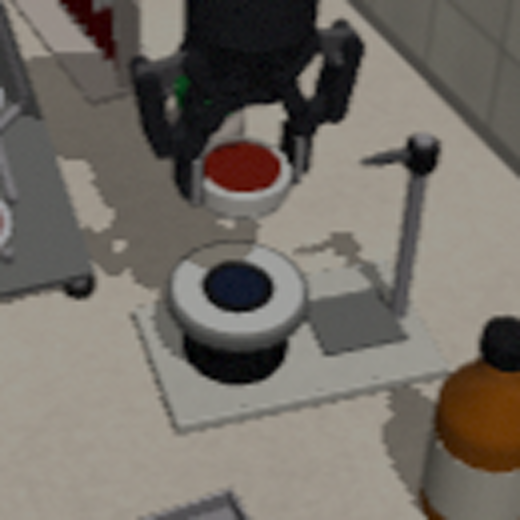

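```bash
H='hold'
python3 -m creep '[[0.5,[0,0,0.2],[0,0,0]],[0.5,[0,0,0.2],[0,0,0]],[0.5,[0,0,0.2],[0,0,0]],[0.5,[0,0,0.2],[0,0,0]],[0.5,[0,0,0.2],[0,0,0]],[0.5,[0,0,0.2],[0,0,0]],[0.5,[0,0,0.2],[0,0,0]],[0.5,[0,0,0.2],[0,0,0]]]' >/dev/null
python3 -m creep '[[0.5,[0,0,0],[0,0,0]],[0.5,[0,0,0],[0,0,0]],[0.5,[0,0,0],[0,0,0]],[0.5,[0,0,0],[0,0,0]],[0.5,[0,0,0],[0,0,0]],[0.5,[0,0,0],[0,0,0]],[0.5,[0,0,0],[0,0,0]],[0.5,[0,0,0],[0,0,0]]]' >/dev/null
python3 -m creep '[[0.5,[0,0,0],[0,0,0]],[0.5,[0,0,0],[0,0,0]],[0.5,[0,0,0],[0,0,0]],[0.5,[0,0,0],[0,0,0]],[0.5,[0,0,0],[0,0,0]],[0.5,[0,0,0],[0,0,0]],[0.5,[0,0,0],[0,0,0]],[0.5,[0,0,0],[0,0,0]]]' >/dev/null
python3 -m creep '[[0.5,[0,0,0],[0,0,0]],[0.5,[0,0,0],[0,0,0]],[0.5,[0,0,0],[0,0,0]],[0.5,[0,0,0],[0,0,0]],[0.5,[0,0,0],[0,0,0]],[0.5,[0,0,0],[0,0,0]],[0.5,[0,0,0],[0,0,0]],[0.5,[0,0,0],[0,0,0]]]' >/dev/null
python3 -m creep '[[0.5,[0,0,0],[0,0,0]],[0.5,[0,0,0],[0,0,0]],[0.5,[0,0,0],[0,0,0]],[0.5,[0,0,0],[0,0,0]],[0.5,[0,0,0],[0,0,0]],[0.5,[0,0,0],[0,0,0]],[0.5,[0,0,0],[0,0,0]],[0.5,[0,0,0],[0,0,0]]]'
cat >> h.py <<'E'
def tray(verbose=1):
    "tray centre and yaw from both views: fit of the outline of the rim"
    from scipy.optimize import least_squares
    res=[]
    for n in("top","side"):
        p=snapshot(n); c=[r for r in cut_out(p,"tray") if r['region'].sum()>5000]
        if not c: continue
        m=c[0]['region'].astype(np.uint8); cs=max(cv2.findContours(m,0,1)[0],key=cv2.contourArea)[:,0].astype(float)
        cs=cs[(cs[:,0]>2)&(cs[:,0]<509)&(cs[:,1]>2)&(cs[:,1]<381)]
        def f(q):
            P=[fw(q,[a*.11,b*.11,z]) for a in(-1,1) for b in(-1,1) for z in (0.,.018)]
            h=cv2.convexHull(proj(p,P).astype(np.float32))
            return [cv2.pointPolygonTest(h,(float(x),float(y)),True) for x,y in cs]
        s=least_squares(f,[.496,-.32,-.05],loss='soft_l1',diff_step=1e-3)
        res.append((n,np.round(s.x,4).tolist(),round(float(np.median(np.abs(s.fun))),2),len(cs)))
    if verbose: print(res)
    return res
E
python3 -c "
from h import *
tray()"
```

```text
t: 12.27
ee_pos: [0.6591, -0.1003, 0.1431]
eef_rot: [-3.139, -0.001, 1.493]
ft_force: [-0.3, -0.1, 0.3]
finger_gap: 0.672
grasp_force: 64.9
[('top', [0.4956, -0.3213, 0.0092], 0.56, 344), ('side', [0.4969, -0.3215, 0.0061], 0.88, 265)]
```

```bash
cat >> h.py <<'E'
TR=[.4965,-.3214,.03]
def slot(i,j,z,t=None):
    t=t or TR; P=fw(t,[.046*i,.068*j,z]); return down(*P,t[2]+np.pi/2)
E
python3 -c "
from h import *
T=snapshot('top')
W=np.array([at_z(T,(r,c),.018)[:2] for c,r in((340,199),(426,196),(344,286),(432,284))])
d=[W[0]-W[1],W[2]-W[3]];print(W.mean(0),[np.arctan2(-v[0],v[1]) for v in d],[np.arctan2(v[1],v[0]) for v in (W[0]-W[2],W[1]-W[3])],np.linalg.norm(d,axis=1))
plan([slot(1,-1,.09),slot(1,-1,.012),slot(1,-1,.006)])"
```

```text
[ 0.49482481 -0.31847393] [np.float64(0.009073160024317626), np.float64(-0.0009874464353605268)] [np.float64(-0.0049534210074255415), np.float64(-0.011065624044062212)] [0.21903973 0.21766971]
[-29.58, -9.17, 5.3] [-0.002, -0.001, -0.108] rows>= 7.5 to [ 0.545 -0.388  0.09 ]
[0.0, -0.0, 7.8] [0.0, 0.0, 0.0] rows>= 1.9 to [ 0.545 -0.388  0.012]
[0.0, -0.0, 0.6] [0.0, 0.0, 0.0] rows>= 0.1 to [ 0.545 -0.388  0.006]
```

```bash
sed -i 's/^TR=.*/TR=[.496,-.3205,.003]/' h.py
python3 -m creep '[[0.5,[-29.6,-9.4,5.3],[0,0,-0.08]],[0.5,[-29.6,-9.4,5.3],[0,0,-0.08]],[0.5,[-29.6,-9.4,5.3],[0,0,-0.08]],[0.5,[-29.6,-9.4,5.3],[0,0,-0.08]],[0.5,[-29.6,-9.4,5.3],[0,0,-0.08]],[0.5,[-29.6,-9.4,5.3],[0,0,-0.08]],[0.5,[-29.6,-9.4,5.3],[0,0,-0.08]],[0.5,[-29.6,-9.4,5.3],[0,0,-0.08]]]'
python3 -m creep '[[0.5,[0,0,0],[0,0,0]],[0.5,[0,0,0],[0,0,0]]]' >/dev/null
python3 -c "
from h import *
plan([slot(1,-1,.012),slot(1,-1,.006)])"
```

```text
t: 13.18
ee_pos: [0.5385, -0.393, 0.0898]
eef_rot: [-3.138, 0.001, 1.568]
ft_force: [-1.2, -1.7, -0.0]
finger_gap: 0.672
grasp_force: 64.9
[0.15, 0.17, 7.79] [-0.003, -0.001, -0.005] rows>= 1.9 to [ 0.542 -0.388  0.012]
[0.0, -0.0, 0.6] [0.0, 0.0, 0.0] rows>= 0.1 to [ 0.542 -0.388  0.006]
```

```bash
python3 -m creep '[[0.5,[0.15,0.2,4],[0,0,0]],[0.5,[0.15,0.2,7],[0,0,0]],[0.5,[0.15,0.2,7.8],[0,0,0]],[0.5,[0.15,0.2,8.1],[0,0,0]],[0.5,[0.15,0.2,8.3],[0,0,0]],[0.5,[0.15,0.2,8.4],[0,0,0]],[0.5,[0.15,0.2,8.4],[0,0,0]]]'
python3 -m creep '[[0.8,[0,0,0],[0,0,0]],[0.9,[0,0,0],[0,0,0]],[0.9,[0,0,0],[0,0,0]],[0.9,[0,0,0],[0,0,0]],[0.9,[0,0,-3],[0,0,0]],[0.9,[0,0,-7],[0,0,0]],[0.9,[0,0,-10],[0,0,0]],[0.9,[0,0,-10],[0,0,0]]]'
python3 -c "
from h import *
D=snapshot('side');T=snapshot('top');print(lanes(T),lanes(D))
for r in reds(D):
  if r[0]>285 and r[1]>150: print(r, at_z(D,r[:2],.016))
tray()
plan([slide(0,0,70),slide(0,0,1)])
plan([slide(60,49,80),slide(70,49,12),slide(112,49,12)])
cv2.imwrite('pics/n6.png',D['color'][180:384,150:350])"
```

```text
t: 13.93
ee_pos: [0.5451, -0.3869, 0.0077]
eef_rot: [-3.141, 0.0, 1.573]
ft_force: [-0.3, -0.5, -0.2]
finger_gap: 0.674
grasp_force: 64.9
t: 14.6
ee_pos: [0.5466, -0.3893, 0.1131]
eef_rot: [3.136, 0.004, 1.572]
ft_force: [-0.1, -0.3, -0.2]
finger_gap: 0.9
grasp_force: 0.0
[(-468, -73), (-25, 332), (2, -4), (112, -22), (122, 36), (169, -4), (212, 38)] [(-403, -81), (3, -2), (117, -24), (127, 35), (174, -5), (217, 36), (368, 568)]
(np.float64(355.9320843091335), np.float64(287.344262295082), np.int32(427)) [ 0.5471079  -0.38280662  0.016     ]
[('side', [0.4962, -0.3248, -0.0039], 1.42, 336)]
[41.47, -2.71, 0.3] [-0.015, 0.26, 0.079] rows>= 10.0 to [0.516 0.029 0.103]
[-0.0, -0.0, 6.9] [0.0, 0.0, 0.0] rows>= 1.7 to [0.517 0.047 0.036]
[47.39, -7.16, -2.18] [-0.015, 0.26, 0.079] rows>= 11.5 to [0.471 0.088 0.128]
[1.0, 0.0, 6.8] [0.0, 0.0, 0.0] rows>= 1.6 to [0.473 0.115 0.065]
[4.2, -0.0, -0.0] [0.0, 0.0, 0.0] rows>= 1.0 to [0.476 0.155 0.076]
```

```bash
python3 -m creep '[[0,[30,-4.5,-1.5],[-0.01,0.165,0.05]],[0,[30,-4.5,-1.5],[-0.01,0.165,0.05]],[0,[30,-4.5,-1.5],[-0.01,0.165,0.05]],[0,[30,-4.5,-1.5],[-0.01,0.165,0.05]],[0,[30,-4.5,-1.5],[-0.01,0.165,0.05]],[0,[30,-4.5,-1.5],[-0.01,0.165,0.05]],[0,[30,-4.5,-1.5],[-0.01,0.165,0.05]],[0,[30,-4.5,-1.5],[-0.01,0.165,0.05]]]'
python3 -c "
from h import *
plan([slide(64,49,80),slide(70,49,12),slide(112,49,12),slide(112,51,90),slide(0,0,70),slide(0,0,1)])"
```

```text
t: 15.57
ee_pos: [0.4972, -0.0799, 0.1205]
eef_rot: [3.141, -0.169, 1.529]
ft_force: [1.0, 0.2, 0.3]
finger_gap: 0.003
grasp_force: 0.0
[16.92, -3.3, 2.04] [-0.007, 0.093, 0.035] rows>= 4.2 to [0.471 0.092 0.129]
[0.6, 0.0, 6.8] [0.0, 0.0, 0.0] rows>= 1.6 to [0.473 0.115 0.065]
[4.2, -0.0, -0.0] [0.0, 0.0, 0.0] rows>= 1.0 to [0.476 0.155 0.076]
[-0.0, -0.2, -7.8] [0.0, 0.0, 0.0] rows>= 1.9 to [0.473 0.135 0.151]
[-11.2, 5.1, 2.0] [0.0, 0.0, 0.0] rows>= 3.0 to [0.516 0.029 0.103]
[-0.0, -0.0, 6.9] [0.0, 0.0, 0.0] rows>= 1.7 to [0.517 0.047 0.036]
```

```bash
python3 -m creep '[[0,[16.9,-3.3,2],[-0.007,0.093,0.035]],[0,[16.9,-3.3,2],[-0.007,0.093,0.035]],[0,[16.9,-3.3,2],[-0.007,0.093,0.035]],[0,[16.9,-3.3,2],[-0.007,0.093,0.035]],[0,[16.9,-3.3,2],[-0.007,0.093,0.035]],[0,[16.9,-3.3,2],[-0.007,0.093,0.035]],[0,[16.9,-3.3,2],[-0.007,0.093,0.035]]]' >/dev/null
python3 -m creep '[[0,[0.3,0,3],[0,0,0]],[0,[0.4,0,6.0],[0,0,0]],[0,[0.5,0,6.8],[0,0,0]],[0,[0.5,0,6.8],[0,0,0]]]'
python3 -m creep '[[0,[0.7,0,0],[0,0,0]],[0,[1.3,0,0],[0,0,0]],[0,[1.9,0,0],[0,0,0]],[0,[2.5,0,0],[0,0,0]],[0,[3.1,0,0],[0,0,0]],[0,[3.7,0,0],[0,0,0]],[0,[4.2,0,0],[0,0,0]],[0,[4.2,0,0],[0,0,0]]]'
python3 -m creep '[[0,[0,0,0],[0,0,0]],[0,[0,0,0],[0,0,0]],[0,[0,0,0],[0,0,0]],[0,[0,0,0],[0,0,0]],[0,[0,0,0],[0,0,0]],[0,[0,0,0],[0,0,0]],[0,[0,0,0],[0,0,0]],[0,[0,0,0],[0,0,0]]]' >/dev/null
python3 -m creep '[[0,[0,0,0],[0,0,0]],[0,[0,0,0],[0,0,0]],[0,[0,0,0],[0,0,0]],[0,[0,0,0],[0,0,0]],[0,[0,0,0],[0,0,0]],[0,[0,0,0],[0,0,0]]]'
python3 -c "
from h import *
T=snapshot('top');D=snapshot('side');print(lanes(T),lanes(D))
plan([slide(112,49,12),slide(112,51,90),slide(0,0,70),slide(0,0,1)])"
```

```text
t: 16.48
ee_pos: [0.4745, 0.1056, 0.0628]
eef_rot: [-3.14, -0.256, 1.485]
ft_force: [-0.1, -0.2, 1.0]
finger_gap: -0.002
grasp_force: 0.0
t: 17.15
ee_pos: [0.4795, 0.1488, 0.0763]
eef_rot: [3.138, -0.26, 1.489]
ft_force: [1.2, 0.9, 0.3]
finger_gap: -0.002
grasp_force: 0.0
t: 18.32
ee_pos: [0.4794, 0.1474, 0.0758]
eef_rot: [3.139, -0.259, 1.487]
ft_force: [-0.4, -0.5, -0.5]
finger_gap: -0.004
grasp_force: 0.1
[(-468, -73), (-25, 54), (95, 50), (125, -32), (145, 25), (200, 36)] [(-403, -81), (3, -2), (62, 3), (122, -30)]
[0.74, -0.36, 0.22] [0.004, 0.003, -0.005] rows>= 0.2 to [0.476 0.155 0.076]
[-0.0, -0.2, -7.8] [0.0, 0.0, 0.0] rows>= 1.9 to [0.473 0.135 0.151]
[-11.2, 5.1, 2.0] [0.0, 0.0, 0.0] rows>= 3.0 to [0.516 0.029 0.103]
[-0.0, -0.0, 6.9] [0.0, 0.0, 0.0] rows>= 1.7 to [0.517 0.047 0.036]
```

```bash
python3 -m creep '[[0,[0.6,-0.2,0.1],[0,0,0]],[0,[1.2,-0.4,0.2],[0,0,0]],[0,[1.6,-0.4,0.2],[0,0,0]],[0,[1.6,-0.4,0.2],[0,0,0]],[0,[1.6,-0.4,0.2],[0,0,0]],[0,[1.6,-0.4,0.2],[0,0,0]],[0,[1.6,-0.4,0.2],[0,0,0]],[0,[1.6,-0.4,0.2],[0,0,0]]]'
python3 -m creep '[[0,[0,0,0],[0,0,0]],[0,[0,0,0],[0,0,0]],[0,[0,0,0],[0,0,0]],[0,[0,0,0],[0,0,0]],[0,[0,0,0],[0,0,0]],[0,[0,0,0],[0,0,0]]]' >/dev/null
python3 -c "
from h import *
T=snapshot('top');D=snapshot('side');print(lanes(T),lanes(D))
plan([slide(120,51,12)])"
```

```text
t: 19.08
ee_pos: [0.4768, 0.1634, 0.078]
eef_rot: [3.139, -0.259, 1.487]
ft_force: [-0.6, 0.4, 0.0]
finger_gap: -0.001
grasp_force: 0.0
[(-468, -73), (-17, 73), (-16, -2), (114, -41), (120, 56), (158, 19), (209, 34)] [(-403, -81), (3, -2), (62, 3), (121, -30), (143, 13)]
[-0.06, -0.16, 0.02] [0.004, 0.003, -0.005] rows>= 0.1 to [0.475 0.163 0.078]
```

```bash
python3 -m creep '[[0,[-0.3,-0.2,-3],[0,0,0]],[0,[-0.3,-0.2,-6],[0,0,0]],[0,[-0.3,-0.2,-8],[0,0,0]],[0,[-0.3,-0.2,-8],[0,0,0]]]' >/dev/null
python3 -m creep '[[1,[-5,2,0],[0,0,0]],[1,[-9,4,1],[0,0,0]],[1,[-11.8,5.1,2],[0,0,0]],[1,[-11.8,5.1,2],[0,0,0]],[1,[-11.8,5.1,2],[0,0,0]],[1,[-11.8,5.1,2],[0,0,0]],[1,[-11.8,5.1,2],[0,0,0]]]'
python3 -c "
from h import *
T=snapshot('top');D=snapshot('side');print(lanes(T),lanes(D))
plan([slide(0,0,1)])"
```

```text
t: 20.6
ee_pos: [0.5142, 0.0291, 0.1054]
eef_rot: [3.139, -0.26, 1.489]
ft_force: [0.7, -0.0, -0.5]
finger_gap: 0.98
grasp_force: 0.0
[(-468, -73), (-222, 4), (5, 2), (58, 4), (110, -12), (123, 36), (184, 35)] [(-403, -81), (3, -2), (62, 2), (183, -138), (187, 35)]
[-0.11, 0.1, 7.19] [0.005, 0.002, -0.003] rows>= 1.7 to [0.517 0.047 0.036]
```

```bash
python3 -m creep '[[1,[-0.1,0.1,3],[0,0,0]],[1,[-0.1,0.1,6],[0,0,0]],[1,[-0.1,0.1,7.15],[0,0,0]],[1,[-0.1,0.1,7.15],[0,0,0]],[1,[-0.1,0.1,7.15],[0,0,0]]]'
python3 -m creep '[[0.5,[0,0,0],[0,0,0]],[0.5,[0,0,0],[0,0,0]],[0.5,[0,0,0],[0,0,0]],[0.5,[0,0,0],[0,0,0]],[0.5,[0,0,0],[0,0,0]],[0.5,[0,0,0],[0,0,0]]]'
python3 -m creep '[[0.5,[0,0,-2],[0,0,0]],[0.5,[0,0,-5],[0,0,0]],[0.5,[0,0,-9],[0,0,0]],[0.5,[0,0,-9],[0,0,0]]]'
python3 -c "
from h import *
plan([slot(1,0,.10),slot(1,0,.007)])
T=snapshot('top');D=snapshot('side');print(lanes(T),lanes(D));tray()"
```

```text
t: 21.12
ee_pos: [0.5169, 0.0452, 0.0363]
eef_rot: [3.139, -0.259, 1.488]
ft_force: [0.4, -0.5, 1.0]
finger_gap: 1.001
grasp_force: 0.0
t: 21.62
ee_pos: [0.5187, 0.0444, 0.038]
eef_rot: [3.135, -0.261, 1.487]
ft_force: [-1.5, -2.1, 11.4]
finger_gap: 0.672
grasp_force: 62.0
t: 21.95
ee_pos: [0.5186, 0.0189, 0.1298]
eef_rot: [3.129, -0.261, 1.486]
ft_force: [0.7, 0.1, -0.3]
finger_gap: 0.668
grasp_force: 64.1
[-33.24, 5.28, -5.72] [0.024, -0.26, -0.089] rows>= 8.2 to [ 0.542 -0.32   0.1  ]
[0.0, -0.0, 9.3] [0.0, 0.0, 0.0] rows>= 2.2 to [ 0.542 -0.32   0.007]
[(-468, -73), (-247, -2), (-8, -7), (11, 11), (111, -13), (122, 36), (184, 34)] [(-403, -81), (3, -3), (72, -17), (156, -144), (190, 34), (201, -132)]
[('top', [0.4957, -0.3211, 0.0128], 0.66, 344), ('side', [0.497, -0.3208, 0.0116], 0.39, 266)]
```

```bash
python3 -m creep '[[0.5,[-32,5.3,-6],[0.024,-0.26,-0.089]],[0.5,[-32,5.3,-6],[0.024,-0.26,-0.089]],[0.5,[-32,5.3,-6],[0.024,-0.26,-0.089]],[0.5,[-32,5.3,-6],[0.024,-0.26,-0.089]],[0.5,[-32,5.3,-6],[0.024,-0.26,-0.089]],[0.5,[-32,5.3,-6],[0.024,-0.26,-0.089]],[0.5,[-32,5.3,-6],[0.024,-0.26,-0.089]],[0.5,[-32,5.3,-6],[0.024,-0.26,-0.089]]]'
python3 -m creep '[[0.5,[-0.5,0,0],[0,0,0]],[0.5,[-0.5,0,0],[0,0,0]]]' >/dev/null
python3 -c "
from h import *
plan([slot(1,0,.007)])
T=snapshot('top');D=snapshot('side');print(lanes(T),lanes(D))"
```

```text
t: 22.92
ee_pos: [0.5397, -0.308, 0.0974]
eef_rot: [-3.13, 0.0, 1.578]
ft_force: [0.1, 0.6, -0.6]
finger_gap: 0.666
grasp_force: 64.1
[-0.56, 0.47, 9.05] [-0.012, 0.002, -0.001] rows>= 2.2 to [ 0.542 -0.32   0.007]
[(-516, -193), (-392, -74), (112, -23), (122, 36), (182, 35)] [(-403, -81), (-272, -86), (3, -2), (11, 484), (117, -24), (127, 35), (187, 34)]
```

```bash
python3 -m creep '[[0.5,[-0.4,0.3,4],[-0.01,0,0]],[0.5,[-0.4,0.4,7],[-0.01,0,0]],[0.5,[-0.4,0.4,8.4],[-0.01,0,0]],[0.5,[-0.4,0.4,8.8],[-0.01,0,0]],[0.5,[-0.4,0.4,9],[-0.01,0,0]],[0.5,[-0.4,0.4,9.05],[-0.01,0,0]],[0.5,[-0.4,0.4,9.05],[-0.01,0,0]]]'
python3 -m creep '[[0.8,[0,0,0],[0,0,0]],[0.9,[0,0,0],[0,0,0]],[0.9,[0,0,0],[0,0,0]],[0.9,[0,0,0],[0,0,0]],[0.9,[0,0,-3],[0,0,0]],[0.9,[0,0,-7],[0,0,0]],[0.9,[0,0,-11],[0,0,0]],[0.9,[0,0,-11],[0,0,0]]]'
python3 -c "
from h import *
D=snapshot('side')
for r in reds(D):
  if r[0]>285 and r[1]>150: print(r, at_z(D,r[:2],.016))
plan([slide(20,30,120),slide(64,49,80),slide(70,49,12),slide(112,49,12)])
cv2.imwrite('pics/n7.png',cv2.resize(D['color'][260:384,170:340],None,fx=4,fy=4,interpolation=2))"
```

```text
t: 23.77
ee_pos: [0.5447, -0.3153, 0.01]
eef_rot: [3.139, 0.001, 1.578]
ft_force: [-0.2, -0.2, -0.2]
finger_gap: 0.67
grasp_force: 64.1
t: 24.43
ee_pos: [0.5464, -0.3179, 0.1263]
eef_rot: [3.132, 0.005, 1.577]
ft_force: [1.4, -1.4, 1.2]
finger_gap: 0.898
grasp_force: 0.0
(np.float64(325.5701754385965), np.float64(272.1666666666667), np.int32(342)) [ 0.54648808 -0.31061248  0.016     ]
(np.float64(355.91355140186914), np.float64(287.3224299065421), np.int32(428)) [ 0.54708424 -0.38275621  0.016     ]
[35.45, -5.68, -3.47] [-0.003, 0.265, 0.085] rows>= 8.7 to [0.486 0.037 0.156]
[4.4, -1.9, 4.0] [0.0, 0.0, 0.0] rows>= 1.5 to [0.471 0.092 0.129]
[0.6, 0.0, 6.8] [0.0, 0.0, 0.0] rows>= 1.6 to [0.473 0.115 0.065]
[4.2, -0.0, -0.0] [0.0, 0.0, 0.0] rows>= 1.0 to [0.476 0.155 0.076]
```

View pics/n7.png

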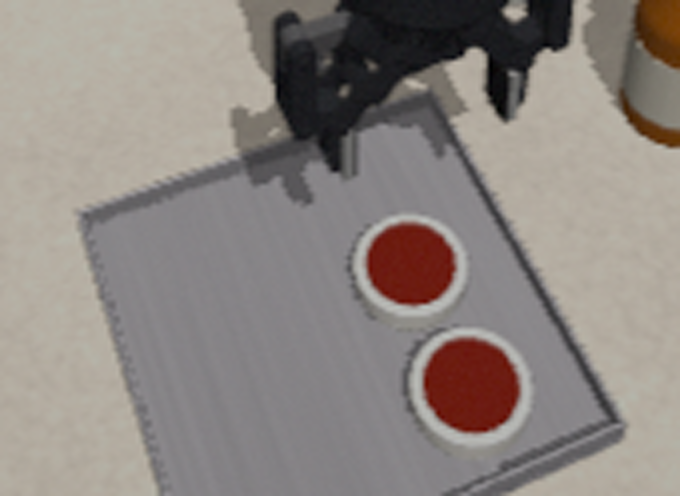

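```bash
python3 -m creep '[[0,[32,-5.5,-3.4],[-0.003,0.265,0.085]],[0,[32,-5.5,-3.4],[-0.003,0.265,0.085]],[0,[32,-5.5,-3.4],[-0.003,0.265,0.085]],[0,[32,-5.5,-3.4],[-0.003,0.265,0.085]],[0,[32,-5.5,-3.4],[-0.003,0.265,0.085]],[0,[32,-5.5,-3.4],[-0.003,0.265,0.085]],[0,[32,-5.5,-3.4],[-0.003,0.265,0.085]],[0,[32,-5.5,-3.4],[-0.003,0.265,0.085]]]' >/dev/null
python3 -m creep '[[0,[4,-1,1],[0,0,0]],[0,[7,-2,3],[0,0,0]],[0,[7.5,-2.2,5],[0,0,0]],[0,[7.5,-2.2,5],[0,0,0]],[0,[7.5,-2.2,5],[0,0,0]]]'
python3 -c "
from h import *
plan([slide(70,49,12),slide(112,49,12)])"
```

```text
t: 25.57
ee_pos: [0.4697, 0.0915, 0.1226]
eef_rot: [-3.132, -0.263, 1.492]
ft_force: [0.5, -1.1, 0.5]
finger_gap: 0.001
grasp_force: 0.0
[0.78, 0.24, 6.21] [-0.01, -0.001, -0.0] rows>= 1.5 to [0.473 0.115 0.065]
[4.2, -0.0, -0.0] [0.0, 0.0, 0.0] rows>= 1.0 to [0.476 0.155 0.076]
```

```bash
python3 -m creep '[[0,[0.4,0.2,3],[-0.01,0,0]],[0,[0.6,0.2,5.5],[-0.01,0,0]],[0,[0.7,0.2,6.2],[-0.01,0,0]],[0,[0.7,0.2,6.2],[-0.01,0,0]]]'
python3 -m creep '[[0,[0.7,0,0],[0,0,0]],[0,[1.3,0,0],[0,0,0]],[0,[1.9,0,0],[0,0,0]],[0,[2.5,0,0],[0,0,0]],[0,[3.1,0,0],[0,0,0]],[0,[3.7,0,0],[0,0,0]],[0,[4.4,0,0],[0,0,0]],[0,[4.6,0,0],[0,0,0]]]'
python3 -m creep '[[0,[0,0,0],[0,0,0]],[0,[0,0,0],[0,0,0]],[0,[0,0,0],[0,0,0]],[0,[0,0,0],[0,0,0]],[0,[0,0,0],[0,0,0]],[0,[0,0,0],[0,0,0]],[0,[0,0,0],[0,0,0]],[0,[0,0,0],[0,0,0]]]' >/dev/null
python3 -m creep '[[0,[0,0,0],[0,0,0]],[0,[0,0,0],[0,0,0]],[0,[0,0,0],[0,0,0]],[0,[0,0,0],[0,0,0]],[0,[0,0,0],[0,0,0]],[0,[0,0,0],[0,0,0]]]' > /dev/null
python3 -c "
from h import *
T=snapshot('top');D=snapshot('side');print(lanes(T),lanes(D))
plan([slide(112,49,12),slide(112,51,90),slide(0,0,70),slide(0,0,4)])"
```

```text
t: 25.9
ee_pos: [0.4734, 0.1131, 0.0644]
eef_rot: [-3.141, -0.262, 1.489]
ft_force: [0.1, 0.6, 0.3]
finger_gap: -0.003
grasp_force: 0.0
t: 26.57
ee_pos: [0.4777, 0.16, 0.0781]
eef_rot: [3.139, -0.265, 1.493]
ft_force: [1.0, 0.1, 1.4]
finger_gap: -0.002
grasp_force: 0.1
[(-468, -73), (-384, -63), (-11, 52), (109, 51), (154, 22), (209, 24)] [(-403, -81), (-332, -69), (3, -2), (117, -25)]
[-0.36, -0.09, 0.11] [0.002, -0.002, -0.001] rows>= 0.1 to [0.476 0.155 0.076]
[-0.0, -0.2, -7.8] [0.0, 0.0, 0.0] rows>= 1.9 to [0.473 0.135 0.151]
[-11.2, 5.1, 2.0] [0.0, 0.0, 0.0] rows>= 3.0 to [0.516 0.029 0.103]
[0.0, 0.0, 6.6] [0.0, 0.0, 0.0] rows>= 1.6 to [0.517 0.046 0.039]
```

```bash
python3 -m creep '[[0,[0.6,0.2,0],[0,0,0]],[0,[1.2,0.4,0],[0,0,0]],[0,[1.6,0.5,0],[0,0,0]],[0,[1.6,0.5,0],[0,0,0]],[0,[1.6,0.5,0],[0,0,0]],[0,[1.6,0.5,0],[0,0,0]],[0,[1.6,0.5,0],[0,0,0]],[0,[1.6,0.5,0],[0,0,0]]]'
python3 -c "
from h import *
T=snapshot('top');D=snapshot('side');print(lanes(T),lanes(D))
plan([slide(112,49,12)])
cv2.imwrite('pics/n8.png',np.hstack([cv2.resize(D['color'][120:260,140:290],None,fx=2.6,fy=2.6,interpolation=2),cv2.resize(T['color'][160:300,90:240],None,fx=2.6,fy=2.6,interpolation=2)]))"
```

```text
t: 28.5
ee_pos: [0.4838, 0.1733, 0.0817]
eef_rot: [3.139, -0.264, 1.491]
ft_force: [-0.7, -0.0, -0.0]
finger_gap: -0.003
grasp_force: 0.1
[(-468, -73), (-384, -63), (-7, 20), (133, 48), (169, 12), (219, 19)] [(-403, -81), (-332, -69), (3, -2), (118, -27), (154, 5)]
[-1.94, -0.59, 0.11] [0.003, -0.002, -0.001] rows>= 0.5 to [0.476 0.155 0.076]
```

View pics/n8.png

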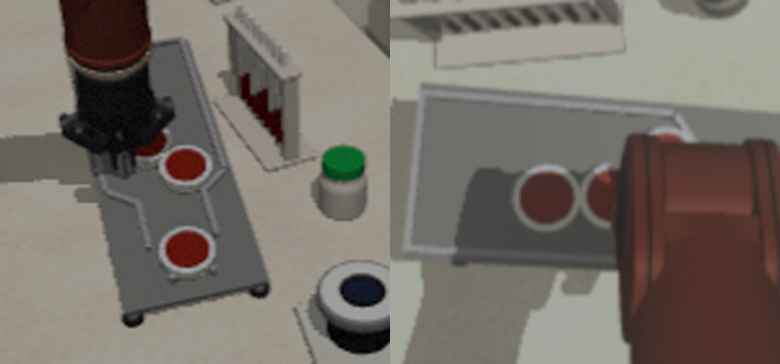

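```bash
python3 -m creep '[[0,[-0.6,0,-3],[0,0,0]],[0,[-2,-0.3,-6],[0,0,0]],[0,[-5,-0.3,-7],[0,0,0]],[0,[-6.2,-0.2,-7],[0,0,0]],[0,[-6.2,-0.2,-7],[0,0,0]],[0,[-6.2,-0.2,-7],[0,0,0]],[0,[-6.2,-0.2,-7],[0,0,0]],[0,[-6.2,-0.2,-7],[0,0,0]]]'
python3 -c "
from h import *
T=snapshot('top');D=snapshot('side');print(lanes(T),lanes(D))
plan([slide(70,41,12),slide(112,41,12)])"
```

```text
t: 29.27
ee_pos: [0.4753, 0.0968, 0.1329]
eef_rot: [3.14, -0.264, 1.493]
ft_force: [-0.2, 1.0, -0.5]
finger_gap: -0.002
grasp_force: 0.0
[(-468, -73), (-384, -63), (-129, 49), (19, 50), (99, -11), (135, 38), (193, 26)] [(-403, -81), (-332, -70), (3, -2), (104, -12)]
[-0.03, 0.44, 7.06] [0.002, -0.002, 0.0] rows>= 1.7 to [0.481 0.114 0.065]
[4.2, -0.0, 0.0] [0.0, 0.0, 0.0] rows>= 1.0 to [0.484 0.155 0.076]
```

```bash
python3 -m creep '[[0,[0,0,0],[0,0,0]],[0,[0,0,0],[0,0,0]],[0,[0,0,0],[0,0,0]],[0,[0,0,0],[0,0,0]]]' >/dev/null
python3 -c "
from h import *
T=snapshot('top');D=snapshot('side');print(lanes(T),lanes(D))
plan([slide(70,41,12),slide(0,0,70),slide(0,0,4)])"
```

```text
[(-468, -73), (-384, -63), (-131, 52), (18, 50), (98, -11), (135, 37), (193, 26)] [(-403, -81), (-332, -69), (3, -2), (104, -12), (535, -32)]
[0.04, 0.41, 7.1] [0.002, -0.002, -0.001] rows>= 1.7 to [0.481 0.114 0.065]
[-7.0, 4.1, -5.8] [0.0, 0.0, 0.0] rows>= 2.4 to [0.516 0.029 0.103]
[0.0, 0.0, 6.6] [0.0, 0.0, 0.0] rows>= 1.6 to [0.517 0.046 0.039]
```

```bash
python3 -m creep '[[0,[0,0.4,3],[0,0,0]],[0,[0,0.4,6],[0,0,0]],[0,[0.2,0.4,7.1],[0,0,0]],[0,[0.5,0.4,7.1],[0,0,0]]]'
python3 -m creep '[[0,[0.8,0,0],[0,0,0]],[0,[1.6,0,0],[0,0,0]],[0,[2.2,0,0],[0,0,0]],[0,[2.8,0,0],[0,0,0]],[0,[3.4,0,0],[0,0,0]],[0,[4,0,0],[0,0,0]],[0,[4.4,0,0],[0,0,0]],[0,[4.4,0,0],[0,0,0]]]'
python3 -m creep '[[0,[0,0,0],[0,0,0]],[0,[0,0,0],[0,0,0]],[0,[0,0,0],[0,0,0]],[0,[0,0,0],[0,0,0]],[0,[0,0,0],[0,0,0]],[0,[0,0,0],[0,0,0]],[0,[0,0,0],[0,0,0]],[0,[0,0,0],[0,0,0]]]' >/dev/null
python3 -c "
from h import *
T=snapshot('top');D=snapshot('side');print(lanes(T),lanes(D))
plan([slide(112,41,12),slide(112,51,90),slide(0,0,70),slide(0,0,4)])"
```

```text
t: 30.13
ee_pos: [0.4802, 0.1187, 0.064]
eef_rot: [-3.14, -0.262, 1.49]
ft_force: [-0.8, -0.4, -0.4]
finger_gap: -0.002
grasp_force: 0.0
t: 30.8
ee_pos: [0.4849, 0.1622, 0.0778]
eef_rot: [3.139, -0.265, 1.493]
ft_force: [-0.1, -0.8, -0.1]
finger_gap: -0.001
grasp_force: 0.0
[(-468, -73), (-384, -63), (-23, 63), (114, 44), (162, 38)] [(-403, -81), (-332, -69), (3, -2), (62, -3), (118, -23)]
[-0.66, 0.01, 0.01] [0.002, -0.002, -0.001] rows>= 0.2 to [0.484 0.155 0.076]
[-0.0, -1.0, -7.8] [0.0, 0.0, 0.0] rows>= 1.9 to [0.473 0.135 0.151]
[-11.2, 5.1, 2.0] [0.0, 0.0, 0.0] rows>= 3.0 to [0.516 0.029 0.103]
[0.0, 0.0, 6.6] [0.0, 0.0, 0.0] rows>= 1.6 to [0.517 0.046 0.039]
```

```bash
python3 -m creep '[[0,[-0.3,-0.2,-3],[0,0,0]],[0,[-0.6,-0.5,-6],[0,0,0]],[0,[-0.6,-0.9,-7.8],[0,0,0]],[0,[-0.6,-0.9,-7.8],[0,0,0]]]' >/dev/null
python3 -m creep '[[1,[-5,2,0],[0,0,0]],[1,[-9,4,1],[0,0,0]],[1,[-11.2,5.1,2],[0,0,0]],[1,[-11.2,5.1,2],[0,0,0]],[1,[-11.2,5.1,2],[0,0,0]],[1,[-11.2,5.1,2],[0,0,0]],[1,[-11.2,5.1,2],[0,0,0]]]'
python3 -c "
from h import *
T=snapshot('top');D=snapshot('side');print(lanes(T),lanes(D))
plan([slide(0,0,4)])"
```

```text
t: 32.48
ee_pos: [0.5162, 0.0304, 0.103]
eef_rot: [3.139, -0.265, 1.493]
ft_force: [-0.2, 0.2, -0.0]
finger_gap: 0.972
grasp_force: 0.0
[(-468, -73), (-384, -63), (-223, 0), (5, 2), (58, -3), (110, -16), (121, 34)] [(-403, -81), (-332, -69), (3, -2), (62, -5), (182, -138)]
[-0.22, -0.08, 6.62] [0.003, -0.004, 0.001] rows>= 1.6 to [0.517 0.046 0.039]
```

Grip dish 3, lift, and go towards the tray (slot x=+46, y=+68).

```bash
python3 -m creep '[[1,[-0.1,0,3],[0,0,0]],[1,[-0.2,0,5.5],[0,0,0]],[1,[-0.2,0,6.5],[0,0,0]],[1,[-0.2,0,6.5],[0,0,0]],[1,[-0.2,0,6.5],[0,0,0]]]'
python3 -m creep '[[0.5,[0,0,0],[0,0,0]],[0.5,[0,0,0],[0,0,0]],[0.5,[0,0,0],[0,0,0]],[0.5,[0,0,0],[0,0,0]],[0.5,[0,0,0],[0,0,0]],[0.5,[0,0,0],[0,0,0]]]'
python3 -m creep '[[0.5,[0,0,-2],[0,0,0]],[0.5,[0,0,-5],[0,0,0]],[0.5,[0,0,-9],[0,0,0]],[0.5,[0,0,-9],[0,0,0]]]'
python3 -c "
from h import *
plan([slot(1,1,.10),slot(1,1,.007)])
T=snapshot('top');D=snapshot('side');print(lanes(T),lanes(D));tray()"
```

```text
t: 33.0
ee_pos: [0.5177, 0.0444, 0.04]
eef_rot: [3.14, -0.264, 1.492]
ft_force: [-0.0, -0.6, 0.2]
finger_gap: 0.995
grasp_force: 0.0
t: 33.5
ee_pos: [0.5192, 0.0439, 0.0416]
eef_rot: [3.136, -0.266, 1.491]
ft_force: [-2.7, -0.8, 13.2]
finger_gap: 0.661
grasp_force: 61.0
t: 33.83
ee_pos: [0.5194, 0.0177, 0.1333]
eef_rot: [3.129, -0.266, 1.49]
ft_force: [1.0, -0.8, -0.7]
finger_gap: 0.663
grasp_force: 63.8
[-26.67, 4.46, -3.76] [0.023, -0.265, -0.085] rows>= 6.5 to [ 0.542 -0.252  0.1  ]
[0.0, -0.0, 9.3] [0.0, 0.0, 0.0] rows>= 2.2 to [ 0.542 -0.252  0.007]
[(-468, -73), (-384, -63), (-253, -3), (-10, -8), (112, -14), (122, 34)] [(-403, -81), (-332, -70), (3, -2), (72, -18), (182, -138)]
[('side', [0.497, -0.3207, 0.0139], 0.31, 269)]
```

```bash
python3 -m creep '[[0.5,[-26.2,4.5,-3.8],[0.023,-0.265,-0.085]],[0.5,[-26.2,4.5,-3.8],[0.023,-0.265,-0.085]],[0.5,[-26.2,4.5,-3.8],[0.023,-0.265,-0.085]],[0.5,[-26.2,4.5,-3.8],[0.023,-0.265,-0.085]],[0.5,[-26.2,4.5,-3.8],[0.023,-0.265,-0.085]],[0.5,[-26.2,4.5,-3.8],[0.023,-0.265,-0.085]],[0.5,[-26.2,4.5,-3.8],[0.023,-0.265,-0.085]],[0.5,[-26.2,4.5,-3.8],[0.023,-0.265,-0.085]]]'
python3 -m creep '[[0.5,[0,0,0],[0,0,0]],[0.5,[0,0,0],[0,0,0]]]' >/dev/null
python3 -c "
from h import *
tray();plan([down(.543,-.247,.011,np.pi/2)])
T=snapshot('top');D=snapshot('side');print(lanes(T),lanes(D))"
```

```text
t: 34.8
ee_pos: [0.5374, -0.2506, 0.0932]
eef_rot: [-3.129, 0.004, 1.571]
ft_force: [-0.8, 0.3, -0.2]
finger_gap: 0.663
grasp_force: 63.8
[('side', [0.4973, -0.3211, 0.0092], 0.52, 263)]
[-0.36, 0.39, 8.36] [-0.009, 0.0, 0.009] rows>= 2.0 to [ 0.543 -0.247  0.011]
[(-372, -161), (114, -25), (121, 35)] [(-403, -81), (-332, -69), (-205, -73), (3, -2), (118, -26), (126, 33), (1391, 648)]
```

```bash
python3 -m creep '[[0.5,[-0.3,0.3,4],[-0.01,0,0]],[0.5,[-0.3,0.4,7],[-0.01,0,0]],[0.5,[-0.3,0.4,7.9],[-0.01,0,0]],[0.5,[-0.3,0.4,8.2],[-0.01,0,0]],[0.5,[-0.3,0.4,8.4],[-0.01,0,0]],[0.5,[-0.3,0.4,8.4],[-0.01,0,0]],[0.5,[-0.3,0.4,8.4],[-0.01,0,0]]]'
python3 -m creep '[[0.8,[0,0,0],[0,0,0]],[0.9,[0,0,0],[0,0,0]],[0.9,[0,0,0],[0,0,0]],[0.9,[0,0,0],[0,0,0]],[0.9,[0,0,-3],[0,0,0]],[0.9,[0,0,-7],[0,0,0]],[0.9,[0,0,-11],[0,0,0]],[0.9,[0,0,-11],[0,0,0]]]'
python3 -c "
from h import *
D=snapshot('side')
for r in reds(D):
  if r[0]>260 and r[1]>150: print(np.round(r), at_z(D,r[:2],.016))
plan([slide(64,41,90),slide(72,41,12),slide(115,41,12)])"
```

```text
t: 35.85
ee_pos: [0.5437, -0.2484, 0.0122]
eef_rot: [3.139, 0.001, 1.578]
ft_force: [0.1, 0.1, -0.2]
finger_gap: 0.665
grasp_force: 64.0
t: 36.52
ee_pos: [0.5459, -0.2503, 0.1282]
eef_rot: [3.131, 0.004, 1.577]
ft_force: [0.9, -1.3, -0.6]
finger_gap: 0.9
grasp_force: 0.0
[301. 260. 277.] [ 0.54542055 -0.24322     0.016     ]
[326. 272. 342.] [ 0.54648808 -0.31061248  0.016     ]
[356. 287. 430.] [ 0.54702906 -0.38270404  0.016     ]
[33.81, -6.34, -1.48] [-0.003, 0.264, 0.085] rows>= 8.3 to [0.479 0.088 0.138]
[0.8, 0.0, 7.8] [0.0, 0.0, 0.0] rows>= 1.9 to [0.481 0.116 0.065]
[4.3, 0.0, 0.0] [0.0, 0.0, 0.0] rows>= 1.0 to [0.485 0.158 0.076]
```

```bash
python3 -m creep '[[0,[31,-6,-2],[-0.003,0.264,0.085]],[0,[31,-6,-2],[-0.003,0.264,0.085]],[0,[31,-6,-2],[-0.003,0.264,0.085]],[0,[31,-6,-2],[-0.003,0.264,0.085]],[0,[31,-6,-2],[-0.003,0.264,0.085]],[0,[31,-6,-2],[-0.003,0.264,0.085]],[0,[31,-6,-2],[-0.003,0.264,0.085]],[0,[31,-6,-2],[-0.003,0.264,0.085]]]' >/dev/null
python3 -m creep '[[0,[2.7,-0.4,1],[0,0,0]],[0,[2.7,-0.4,1],[0,0,0]],[0,[2.7,-0.4,1],[0,0,0]]]'
python3 -c "
from h import *
plan([slide(72,41,12),slide(115,41,12)])"
```

```text
t: 37.48
ee_pos: [0.4778, 0.0921, 0.1372]
eef_rot: [-3.133, -0.263, 1.495]
ft_force: [0.0, -0.9, 0.2]
finger_gap: -0.0
grasp_force: 0.0
[0.48, 0.24, 7.58] [-0.009, -0.001, 0.002] rows>= 1.8 to [0.481 0.116 0.065]
[4.3, 0.0, 0.0] [0.0, 0.0, 0.0] rows>= 1.0 to [0.485 0.158 0.076]
```

```bash
python3 -m creep '[[0,[0.3,0.2,3],[-0.01,0,0]],[0,[0.4,0.2,6.5],[-0.01,0,0]],[0,[0.4,0.2,7.6],[-0.01,0,0]],[0,[0.4,0.2,7.6],[-0.01,0,0]]]' >/dev/null
python3 -m creep '[[0,[0.7,0,0],[0,0,0]],[0,[1.3,0,0],[0,0,0]],[0,[1.9,0,0],[0,0,0]],[0,[2.5,0,0],[0,0,0]],[0,[3.1,0,0],[0,0,0]],[0,[3.7,0,0],[0,0,0]],[0,[4.3,0,0],[0,0,0]],[0,[4.3,0,0],[0,0,0]]]'
python3 -m creep '[[0,[0,0,0],[0,0,0]],[0,[0,0,0],[0,0,0]],[0,[0,0,0],[0,0,0]],[0,[0,0,0],[0,0,0]],[0,[0,0,0],[0,0,0]],[0,[0,0,0],[0,0,0]],[0,[0,0,0],[0,0,0]],[0,[0,0,0],[0,0,0]]]' >/dev/null
python3 -c "
from h import *
T=snapshot('top');D=snapshot('side');print(lanes(T),lanes(D))
plan([slide(115,41,12),slide(115,51,90),slide(0,0,70),slide(0,0,4)])"
```

```text
t: 38.48
ee_pos: [0.4855, 0.157, 0.0772]
eef_rot: [3.139, -0.264, 1.493]
ft_force: [0.1, -0.3, 0.3]
finger_gap: 0.002
grasp_force: 0.0
[(-464, -56), (-379, -47), (-303, -39), (-15, 46), (106, 40), (156, 38)] [(-399, -63), (-328, -52), (-265, -42), (3, -2), (62, 3)]
[0.21, -0.08, 0.08] [0.002, -0.001, -0.001] rows>= 0.1 to [0.485 0.158 0.076]
[-0.0, -1.0, -7.8] [0.0, 0.0, 0.0] rows>= 1.9 to [0.473 0.138 0.152]
[-11.5, 5.1, 2.0] [0.0, 0.0, 0.0] rows>= 3.1 to [0.516 0.029 0.103]
[0.0, 0.0, 6.6] [0.0, 0.0, 0.0] rows>= 1.6 to [0.517 0.046 0.039]
```

```bash
python3 -m creep '[[0,[-0.3,-0.2,-3],[0,0,0]],[0,[0,-0.6,-6],[0,0,0]],[0,[0,-0.9,-7.8],[0,0,0]],[0,[0,-0.9,-7.8],[0,0,0]]]' >/dev/null
python3 -m creep '[[1,[-5,2,0],[0,0,0]],[1,[-9,4,1],[0,0,0]],[1,[-11.4,5.1,2],[0,0,0]],[1,[-11.4,5.1,2],[0,0,0]],[1,[-11.4,5.1,2],[0,0,0]],[1,[-11.4,5.1,2],[0,0,0]],[1,[-11.4,5.1,2],[0,0,0]]]'
python3 -c "
from h import *
T=snapshot('top');D=snapshot('side');print(lanes(T),lanes(D));tray()
for r in reds(D):
  if r[0]>260 and r[1]>150: print(np.round(r), at_z(D,r[:2],.016))
for r in reds(T):
  if r[1]>330: print(np.round(r), at_z(T,r[:2],.016))
plan([slide(0,0,3)])
cv2.imwrite('pics/n9.png',D['color'])"
```

```text
t: 40.17
ee_pos: [0.5169, 0.0287, 0.1033]
eef_rot: [3.139, -0.264, 1.493]
ft_force: [-0.4, 0.2, 0.3]
finger_gap: 0.972
grasp_force: 0.0
[(-464, -56), (-379, -47), (-303, -39), (-226, -3), (4, 2), (57, 4), (115, 19)] [(-399, -63), (-328, -52), (-265, -42), (3, -2), (62, 2), (184, -138)]
[('top', [0.4841, -0.3172, 0.0081], 0.64, 343), ('side', [0.4837, -0.3167, 0.008], 1.7, 465)]
[301. 253. 285.] [ 0.53003169 -0.23805991  0.016     ]
[326. 265. 349.] [ 0.53091099 -0.30548671  0.016     ]
[356. 279. 432.] [ 0.53130132 -0.37754194  0.016     ]
[227. 381. 231.] [ 0.52905046 -0.31045699  0.016     ]
[226. 410. 235.] [ 0.52962199 -0.38250855  0.016     ]
[228. 355. 238.] [ 0.5284297  -0.24373563  0.016     ]
[0.02, -0.18, 6.8] [0.003, -0.002, 0.0] rows>= 1.6 to [0.517 0.046 0.038]
```

View pics/n9.png

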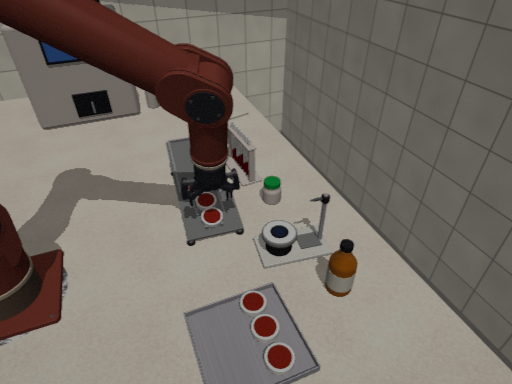

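```bash
sed -i 's/^TR=.*/TR=[.482,-.316,.003]/' h.py
python3 -m creep '[[1,[-0.1,-0.1,3],[0,0,0]],[1,[-0.1,-0.1,5.5],[0,0,0]],[1,[-0.1,-0.1,6.7],[0,0,0]],[1,[-0.1,-0.1,6.7],[0,0,0]],[1,[-0.1,-0.1,6.7],[0,0,0]]]'
python3 -m creep '[[0.5,[0,0,0],[0,0,0]],[0.5,[0,0,0],[0,0,0]],[0.5,[0,0,0],[0,0,0]],[0.5,[0,0,0],[0,0,0]],[0.5,[0,0,0],[0,0,0]],[0.5,[0,0,0],[0,0,0]]]'
python3 -m creep '[[0.5,[0,0,-2],[0,0,0]],[0.5,[0,0,-5],[0,0,0]],[0.5,[0,0,-9],[0,0,0]],[0.5,[0,0,-9],[0,0,0]]]'
python3 -c "
from h import *
plan([slot(-1,1,.10),slot(-1,1,.010)])
T=snapshot('top');D=snapshot('side');print(lanes(T),lanes(D))"
```

```text
t: 40.88
ee_pos: [0.5174, 0.0437, 0.0382]
eef_rot: [3.14, -0.263, 1.491]
ft_force: [1.0, 0.2, 0.3]
finger_gap: 0.999
grasp_force: 0.0
t: 41.38
ee_pos: [0.5188, 0.0435, 0.0399]
eef_rot: [3.137, -0.264, 1.491]
ft_force: [-2.2, -0.7, 8.8]
finger_gap: 0.666
grasp_force: 62.8
t: 41.72
ee_pos: [0.5193, 0.0175, 0.1321]
eef_rot: [3.129, -0.265, 1.49]
ft_force: [1.7, -0.3, -0.1]
finger_gap: 0.668
grasp_force: 64.4
[-27.04, -6.13, -4.09] [0.023, -0.264, -0.085] rows>= 6.7 to [ 0.436 -0.248  0.1  ]
[0.0, -0.0, 9.0] [0.0, 0.0, 0.0] rows>= 2.2 to [ 0.436 -0.248  0.01 ]
[(-464, -56), (-379, -47), (-303, -39), (-253, -6), (-10, -8), (11, 8), (93, 7)] [(-399, -63), (-328, -52), (-265, -42), (3, -3), (72, -18), (184, -138)]
```

```bash
python3 -m creep '[[0.5,[-27,-6.1,-4.1],[0.023,-0.264,-0.085]],[0.5,[-27,-6.1,-4.1],[0.023,-0.264,-0.085]],[0.5,[-27,-6.1,-4.1],[0.023,-0.264,-0.085]],[0.5,[-27,-6.1,-4.1],[0.023,-0.264,-0.085]],[0.5,[-27,-6.1,-4.1],[0.023,-0.264,-0.085]],[0.5,[-27,-6.1,-4.1],[0.023,-0.264,-0.085]],[0.5,[-27,-6.1,-4.1],[0.023,-0.264,-0.085]],[0.5,[-27,-6.1,-4.1],[0.023,-0.264,-0.085]]]'
python3 -m creep '[[0.5,[0,0,0],[0,0,0]],[0.5,[0,0,0],[0,0,0]]]' >/dev/null
python3 -c "
from h import *
plan([slot(-1,1,.010)])
T=snapshot('top');D=snapshot('side');print(lanes(T),lanes(D))"
```

```text
t: 42.48
ee_pos: [0.4295, -0.2508, 0.0934]
eef_rot: [-3.13, 0.003, 1.57]
ft_force: [-0.3, 0.6, -0.0]
finger_gap: 0.667
grasp_force: 64.4
[-0.37, 0.38, 8.36] [-0.011, 0.0, 0.004] rows>= 2.0 to [ 0.436 -0.248  0.01 ]
[(-393, 24), (-376, -50), (-311, 62), (-303, -39), (1, -3), (58, -1)] [(-399, -63), (-328, -52), (-265, -42), (-212, 53), (183, -138)]
```

```bash
python3 -m creep '[[0.5,[-0.3,0.3,4],[-0.01,0,0]],[0.5,[-0.3,0.4,7],[-0.01,0,0]],[0.5,[-0.3,0.4,7.9],[-0.01,0,0]],[0.5,[-0.3,0.4,8.2],[-0.01,0,0]],[0.5,[-0.3,0.4,8.4],[-0.01,0,0]],[0.5,[-0.3,0.4,8.4],[-0.01,0,0]],[0.5,[-0.3,0.4,8.4],[-0.01,0,0]]]'
python3 -m creep '[[0.8,[0,0,0],[0,0,0]],[0.87,[0,0,0],[0,0,0]],[0.87,[0,0,0],[0,0,0]],[0.87,[0,0,0],[0,0,0]],[0.87,[0,0,-3],[0,0,0]],[0.87,[0,0,-7],[0,0,0]],[0.87,[0,0,-11],[0,0,0]],[0.87,[0,0,-11],[0,0,0]]]'
python3 -c "
from h import *
D=snapshot('side')
for r in reds(D):
  if r[0]>260 and r[1]>150: print(np.round(r), at_z(D,r[:2],.016))
plan([slide(0,0,85),slide(0,0,3)])"
```

```text
t: 43.33
ee_pos: [0.4373, -0.2484, 0.0115]
eef_rot: [3.139, 0.001, 1.578]
ft_force: [0.0, -0.6, -0.5]
finger_gap: 0.662
grasp_force: 64.4
t: 44.0
ee_pos: [0.4393, -0.2505, 0.1267]
eef_rot: [3.132, 0.003, 1.576]
ft_force: [1.9, -1.0, -0.4]
finger_gap: 0.871
grasp_force: 0.0
[301. 253. 283.] [ 0.53018113 -0.23799379  0.016     ]
[316. 215. 317.] [ 0.43838643 -0.24280668  0.016     ]
[326. 265. 345.] [ 0.53116927 -0.30545981  0.016     ]
[356. 279. 432.] [ 0.53130308 -0.37752738  0.016     ]
[27.36, 7.86, 0.7] [-0.004, 0.263, 0.086] rows>= 6.8 to [0.515 0.025 0.117]
[-0.0, -0.0, 8.2] [0.0, 0.0, 0.0] rows>= 2.0 to [0.517 0.046 0.038]
```

```bash
python3 -m creep '[[1,[27.3,7.8,0],[-0.004,0.263,0.086]],[1,[27.3,7.8,0],[-0.004,0.263,0.086]],[1,[27.3,7.8,0],[-0.004,0.263,0.086]],[1,[27.3,7.8,0],[-0.004,0.263,0.086]],[1,[27.3,7.8,0],[-0.004,0.263,0.086]],[1,[27.3,7.8,0],[-0.004,0.263,0.086]],[1,[27.3,7.8,0],[-0.004,0.263,0.086]],[1,[27.3,7.8,0],[-0.004,0.263,0.086]]]' >/dev/null
python3 -m creep '[[1,[0,0,0],[0,0,0]],[1,[0,0,0],[0,0,0]]]'
python3 -c "
from h import *
plan([slide(0,0,3)])
D=snapshot('side');print(lanes(D))"
```

```text
t: 44.88
ee_pos: [0.5118, 0.0249, 0.1193]
eef_rot: [-3.133, -0.261, 1.49]
ft_force: [-0.4, -0.5, 0.3]
finger_gap: 0.999
grasp_force: 0.0
[-0.03, 0.42, 8.42] [-0.007, 0.0, -0.002] rows>= 2.0 to [0.517 0.046 0.038]
[(-399, -63), (-328, -52), (-276, 53), (-265, -42), (3, -2), (62, -3), (183, -138)]
```

```bash
python3 -m creep '[[1,[-0.1,0.3,3],[0,0,0]],[1,[-0.1,0.4,6.5],[-0.007,0,0]],[1,[-0.1,0.4,8.2],[-0.007,0,0]],[1,[-0.1,0.4,8.4],[-0.007,0,0]],[1,[-0.1,0.4,8.4],[-0.007,0,0]]]'
python3 -m creep '[[0.5,[0,0,0],[0,0,0]],[0.5,[0,0,0],[0,0,0]],[0.5,[0,0,0],[0,0,0]],[0.5,[0,0,0],[0,0,0]],[0.5,[0,0,0],[0,0,0]],[0.5,[0,0,0],[0,0,0]]]'
python3 -m creep '[[0.5,[0,0,-2],[0,0,0]],[0.5,[0,0,-5],[0,0,0]],[0.5,[0,0,-9],[0,0,0]],[0.5,[0,0,-9],[0,0,0]]]'
python3 -c "
from h import *
D=snapshot('side');print(lanes(D));tray()
plan([slot(-1,0,.10),slot(-1,0,.010)])"
```

```text
t: 45.35
ee_pos: [0.5166, 0.0444, 0.0379]
eef_rot: [-3.139, -0.261, 1.488]
ft_force: [0.3, -0.4, 1.4]
finger_gap: 1.003
grasp_force: 0.0
t: 45.85
ee_pos: [0.5193, 0.0451, 0.041]
eef_rot: [3.138, -0.263, 1.49]
ft_force: [-1.5, -3.3, 10.7]
finger_gap: 0.666
grasp_force: 61.6
t: 46.18
ee_pos: [0.5194, 0.0196, 0.1328]
eef_rot: [3.131, -0.264, 1.489]
ft_force: [2.0, -0.7, 0.5]
finger_gap: 0.664
grasp_force: 63.8
[(-399, -63), (-328, -52), (-276, 53), (-265, -42), (3, -2), (75, -20), (156, -145), (206, -132)]
[('top', [0.4842, -0.3172, -0.0013], 0.4, 343), ('side', [0.484, -0.3185, 0.0058], 1.0, 409)]
[-33.9, -5.16, -6.51] [0.01, -0.262, -0.083] rows>= 8.4 to [ 0.436 -0.316  0.1  ]
[0.0, -0.0, 9.0] [0.0, 0.0, 0.0] rows>= 2.2 to [ 0.436 -0.316  0.01 ]
```

```bash
python3 -m creep '[[0.5,[-32,-5.1,-6.3],[0.015,-0.262,-0.083]],[0.5,[-32,-5.1,-6.3],[0.015,-0.262,-0.083]],[0.5,[-32,-5.1,-6.3],[0.015,-0.262,-0.083]],[0.5,[-32,-5.1,-6.3],[0.015,-0.262,-0.083]],[0.5,[-32,-5.1,-6.3],[0.015,-0.262,-0.083]],[0.5,[-32,-5.1,-6.3],[0.015,-0.262,-0.083]],[0.5,[-32,-5.1,-6.3],[0.015,-0.262,-0.083]],[0.5,[-32,-5.1,-6.3],[0.015,-0.262,-0.083]]]' >/dev/null
python3 -m creep '[[0.5,[-1.4,0,0],[0,0,0]],[0.5,[-1.4,0,0],[0,0,0]],[0.5,[-1.4,0,0],[0,0,0]]]'
python3 -c "
from h import *
plan([slot(-1,0,.010)])
D=snapshot('side');print(lanes(D))"
```

```text
t: 47.35
ee_pos: [0.4376, -0.312, 0.1024]
eef_rot: [-3.135, -0.0, 1.572]
ft_force: [0.0, 0.8, 0.0]
finger_gap: 0.665
grasp_force: 63.8
[-0.41, -0.1, 9.24] [-0.006, -0.0, -0.002] rows>= 2.2 to [ 0.436 -0.316  0.01 ]
[(-399, -63), (-328, -52), (-279, 38), (-268, -44)]
```

```bash
python3 -m creep '[[0.5,[-0.3,-0.1,4],[0,0,0]],[0.5,[-0.3,-0.1,7.5],[-0.006,0,0]],[0.5,[-0.3,-0.1,8.7],[-0.006,0,0]],[0.5,[-0.3,-0.1,9.1],[-0.006,0,0]],[0.5,[-0.3,-0.1,9.3],[-0.006,0,0]],[0.5,[-0.3,-0.1,9.3],[-0.006,0,0]],[0.5,[-0.3,-0.1,9.3],[-0.006,0,0]]]'
python3 -m creep '[[0.8,[0,0,0],[0,0,0]],[0.87,[0,0,0],[0,0,0]],[0.87,[0,0,0],[0,0,0]],[0.87,[0,0,0],[0,0,0]],[0.87,[0,0,-3],[0,0,0]],[0.87,[0,0,-7],[0,0,0]],[0.87,[0,0,-11],[0,0,0]],[0.87,[0,0,-11],[0,0,0]]]'
python3 -c "
from h import *
D=snapshot('side');T=snapshot('top');print(lanes(T))
for r in reds(D):
  if r[0]>260 and r[1]>150: print(np.round(r), at_z(D,r[:2],.016))
plan([slide(0,0,85),slide(0,0,3)])"
```

```text
t: 47.98
ee_pos: [0.4384, -0.3149, 0.012]
eef_rot: [3.138, 0.001, 1.575]
ft_force: [-1.0, 0.4, -0.0]
finger_gap: 0.666
grasp_force: 64.0
t: 48.65
ee_pos: [0.4396, -0.3175, 0.1272]
eef_rot: [3.131, 0.003, 1.573]
ft_force: [1.6, -1.0, 0.6]
finger_gap: 0.873
grasp_force: 0.0
[(-464, -62), (-395, 48), (-379, -47), (-316, 56), (-304, -39), (-2, -1)]
[302. 254. 222.] [ 0.53385156 -0.24032543  0.016     ]
[316. 215. 326.] [ 0.43797139 -0.24251945  0.016     ]
[326. 265. 346.] [ 0.53110601 -0.30548573  0.016     ]
[344. 225. 391.] [ 0.43942283 -0.31112531  0.016     ]
[356. 279. 429.] [ 0.53139169 -0.37755969  0.016     ]
[33.96, 7.86, 0.53] [-0.005, 0.262, 0.083] rows>= 8.4 to [0.515 0.025 0.117]
[-0.0, -0.0, 8.2] [0.0, 0.0, 0.0] rows>= 2.0 to [0.517 0.046 0.038]
```

Five are in the tray; now for the last dish, at the stop.

```bash
python3 -m creep '[[1,[32,7.4,0],[-0.005,0.262,0.083]],[1,[32,7.4,0],[-0.005,0.262,0.083]],[1,[32,7.4,0],[-0.005,0.262,0.083]],[1,[32,7.4,0],[-0.005,0.262,0.083]],[1,[32,7.4,0],[-0.005,0.262,0.083]],[1,[32,7.4,0],[-0.005,0.262,0.083]],[1,[32,7.4,0],[-0.005,0.262,0.083]],[1,[32,7.4,0],[-0.005,0.262,0.083]]]' >/dev/null
python3 -m creep '[[1,[1.6,0.4,0],[0,0,0]],[1,[1.6,0.4,0],[0,0,0]],[1,[1.6,0.4,0],[0,0,0]]]'
python3 -c "
from h import *
plan([slide(0,0,2)])
D=snapshot('side');print(lanes(D))"
```

```text
t: 49.67
ee_pos: [0.5144, 0.0216, 0.1237]
eef_rot: [-3.136, -0.262, 1.493]
ft_force: [1.1, -1.5, -0.3]
finger_gap: 1.002
grasp_force: 0.0
[0.15, 0.12, 9.02] [-0.006, 0.0, 0.0] rows>= 2.2 to [0.517 0.046 0.037]
[(-399, -63), (-340, 45), (-328, -52), (-276, 53), (-265, -42), (3, -2), (159, -145)]
```

```bash
python3 -m creep '[[1,[0.1,0.1,3],[0,0,0]],[1,[0.1,0.1,6.5],[-0.006,0,0]],[1,[0.1,0.1,8.6],[-0.006,0,0]],[1,[0.1,0.1,9],[-0.006,0,0]],[1,[0.1,0.1,9],[-0.006,0,0]]]'
python3 -m creep '[[0.5,[0,0,0],[0,0,0]],[0.5,[0,0,0],[0,0,0]],[0.5,[0,0,0],[0,0,0]],[0.5,[0,0,0],[0,0,0]],[0.5,[0,0,0],[0,0,0]],[0.5,[0,0,0],[0,0,0]]]'
python3 -m creep '[[0.5,[0,0,-2],[0,0,0]],[0.5,[0,0,-5],[0,0,0]],[0.5,[0,0,-8],[0,0,0]],[0.5,[0,0,-8],[0,0,0]]]'
python3 -c "
from h import *
plan([down(.659,-.1005,.185,Q[2])]);tray()"
```

```text
t: 50.13
ee_pos: [0.5163, 0.0434, 0.0367]
eef_rot: [-3.14, -0.261, 1.488]
ft_force: [0.1, -0.1, 0.0]
finger_gap: 1.001
grasp_force: 0.0
t: 50.63
ee_pos: [0.5194, 0.0442, 0.0403]
eef_rot: [3.136, -0.263, 1.49]
ft_force: [-1.2, -2.1, 7.8]
finger_gap: 0.665
grasp_force: 62.9
t: 50.97
ee_pos: [0.5193, 0.0216, 0.1216]
eef_rot: [3.13, -0.264, 1.49]
ft_force: [1.3, 0.9, 0.5]
finger_gap: 0.67
grasp_force: 64.5
[-9.0, 15.01, -8.83] [0.011, -0.264, -0.004] rows>= 4.7 to [ 0.659 -0.1    0.185]
[('top', [0.4841, -0.3171, 0.007], 0.66, 342), ('side', [0.4855, -0.3184, 0.017], 11.53, 611)]
```

```bash
python3 -m creep '[[0.5,[-9,15,-8.8],[0.011,-0.264,0]],[0.5,[-9,15,-8.8],[0.011,-0.264,0]],[0.5,[-9,15,-8.8],[0.011,-0.264,0]],[0.5,[-9,15,-8.8],[0.011,-0.264,0]],[0.5,[-9,15,-8.8],[0.011,-0.264,0]],[0.5,[-9,15,-8.8],[0.011,-0.264,0]],[0.5,[-9,15,-8.8],[0.011,-0.264,0]],[0.5,[-9,15,-8.8],[0.011,-0.264,0]]]' >/dev/null
python3 -m creep '[[0.5,[0,0,2],[0,0,0]],[0.5,[0,0,3.7],[0,0,0]],[0.5,[0,0,3.7],[0,0,0]],[0.5,[0,0,3.7],[0,0,0]]]'
python3 -c "
from h import *
plan([down(.659,-.1005,.148,Q[2])])
D=snapshot('side');print([np.round(r,1) for r in reds(D) if 190<r[0]<220],proj(D,[.659,-.1005,.16]))"
```

```text
t: 52.17
ee_pos: [0.6548, -0.0957, 0.1393]
eef_rot: [-3.13, 0.001, 1.493]
ft_force: [0.3, -0.2, 0.7]
finger_gap: 0.667
grasp_force: 64.4
[-0.45, 0.45, -0.88] [-0.012, 0.001, 0.0] rows>= 0.3 to [ 0.659 -0.1    0.148]
[array([204.8, 277.6, 178. ])] [[280.20935534 203.82295899]]
```

```bash
python3 -m creep '[[0.5,[-0.4,0.4,-0.7],[-0.01,0,0]],[0.5,[-0.4,0.4,-0.7],[-0.01,0,0]],[0.5,[-0.4,0.4,-0.7],[-0.01,0,0]],[0.5,[-0.4,0.4,-0.7],[-0.01,0,0]],[0.5,[-0.4,0.4,-0.7],[-0.01,0,0]],[0.5,[-0.4,0.4,-0.7],[-0.01,0,0]]]'
python3 -m creep '[[0.5,[0,0,0],[0,0,0]],[0.5,[0,0,0],[0,0,0]],[0.5,[0,0,0],[0,0,0]],[0.5,[0,0,0],[0,0,0]],[0.5,[0,0,0],[0,0,0]],[0.5,[0,0,0],[0,0,0]],[0.5,[0,0,0],[0,0,0]],[0.5,[0,0,0],[0,0,0]]]' >/dev/null
python3 -m creep '[[0.5,[0,0,0],[0,0,0]],[0.5,[0,0,0],[0,0,0]],[0.5,[0,0,0],[0,0,0]],[0.5,[0,0,0],[0,0,0]],[0.5,[0,0,0],[0,0,0]],[0.5,[0,0,0],[0,0,0]],[0.5,[0,0,0],[0,0,0]],[0.5,[0,0,0],[0,0,0]]]' >/dev/null
python3 -m creep '[[0.5,[0,0,0],[0,0,0]],[0.5,[0,0,0],[0,0,0]],[0.5,[0,0,0],[0,0,0]],[0.5,[0,0,0],[0,0,0]],[0.5,[0,0,0],[0,0,0]],[0.5,[0,0,0],[0,0,0]],[0.5,[0,0,0],[0,0,0]],[0.5,[0,0,0],[0,0,0]]]' >/dev/null
python3 -m creep '[[0.5,[0,0,0],[0,0,0]],[0.5,[0,0,0],[0,0,0]],[0.5,[0,0,0],[0,0,0]],[0.5,[0,0,0],[0,0,0]],[0.5,[0,0,0],[0,0,0]],[0.5,[0,0,0],[0,0,0]],[0.5,[0,0,0],[0,0,0]],[0.5,[0,0,0],[0,0,0]]]' >/dev/null
python3 -m creep '[[0.5,[0,0,0],[0,0,0]],[0.5,[0,0,0],[0,0,0]],[0.5,[0,0,0],[0,0,0]],[0.5,[0,0,0],[0,0,0]],[0.5,[0,0,0],[0,0,0]],[0.5,[0,0,0],[0,0,0]],[0.5,[0,0,0],[0,0,0]],[0.5,[0,0,0],[0,0,0]]]'
python3 -c "
from h import *
tray()
D=snapshot('side');print([np.round(r,1) for r in reds(D) if 190<r[0]<220])
for r in reds(D):
  if r[0]>260 and r[1]>150: print(np.round(r), at_z(D,r[:2],.016))
plan([slot(-1,-1,.10),slot(-1,-1,.011)])
cv2.imwrite('pics/n10.png',D['color'])"
```

```text
t: 52.72
ee_pos: [0.6598, -0.1014, 0.1473]
eef_rot: [3.141, 0.002, 1.492]
ft_force: [-0.6, 0.7, 0.5]
finger_gap: 0.666
grasp_force: 64.4
t: 56.05
ee_pos: [0.6598, -0.1016, 0.1473]
eef_rot: [3.141, 0.002, 1.492]
ft_force: [-0.1, 0.1, -0.1]
finger_gap: 0.666
grasp_force: 64.4
[('top', [0.4841, -0.3174, 0.0076], 0.57, 342), ('side', [0.4821, -0.3167, 0.0163], 2.81, 473)]
[array([203.2, 280.7, 184. ])]
[301. 253. 287.] [ 0.53018123 -0.23796404  0.016     ]
[316. 215. 319.] [ 0.43832924 -0.24274345  0.016     ]
[326. 265. 348.] [ 0.53097313 -0.30546102  0.016     ]
[344. 225. 396.] [ 0.43920396 -0.31112683  0.016     ]
[356. 279. 433.] [ 0.53124882 -0.37753368  0.016     ]
[-29.93, -20.05, 4.76] [0.001, 0.002, -0.082] rows>= 8.7 to [ 0.436 -0.384  0.1  ]
[0.0, -0.0, 8.9] [0.0, 0.0, 0.0] rows>= 2.1 to [ 0.436 -0.384  0.011]
```

View pics/n10.png

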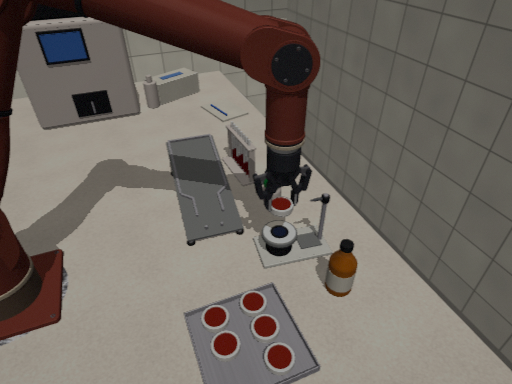

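```bash
python3 -m creep '[[0.5,[-27,-18.2,3.5],[0,0,-0.082]],[0.5,[-27,-18.2,3.5],[0,0,-0.082]],[0.5,[-27,-18.2,3.5],[0,0,-0.082]],[0.5,[-27,-18.2,3.5],[0,0,-0.082]],[0.5,[-27,-18.2,3.5],[0,0,-0.082]],[0.5,[-27,-18.2,3.5],[0,0,-0.082]],[0.5,[-27,-18.2,3.5],[0,0,-0.082]],[0.5,[-27,-18.2,3.5],[0,0,-0.082]]]' >/dev/null
python3 -m creep '[[0.5,[-2.7,-1.6,1],[0,0,0]],[0.5,[-2.7,-1.6,1],[0,0,0]],[0.5,[-2.7,-1.6,1],[0,0,0]],[0.5,[-2.7,-1.6,1],[0,0,0]]]'
python3 -c "
from h import *
plan([slot(-1,-1,.011)])"
```

```text
t: 57.3
ee_pos: [0.4416, -0.383, 0.1026]
eef_rot: [3.141, 0.001, 1.574]
ft_force: [0.6, 0.8, 0.4]
finger_gap: 0.666
grasp_force: 64.4
[-0.1, -0.55, 9.16] [0.001, 0.001, -0.0] rows>= 2.2 to [ 0.436 -0.384  0.011]
```

```bash
python3 -m creep '[[0.5,[-0.1,-0.5,4],[0,0,0]],[0.5,[-0.1,-0.5,7.5],[0,0,0]],[0.5,[-0.1,-0.5,8.6],[0,0,0]],[0.5,[-0.1,-0.5,9],[0,0,0]],[0.5,[-0.1,-0.5,9.2],[0,0,0]],[0.5,[-0.1,-0.5,9.2],[0,0,0]],[0.5,[-0.1,-0.5,9.2],[0,0,0]]]'
python3 -m creep '[[0.8,[0,0,0],[0,0,0]],[0.87,[0,0,0],[0,0,0]],[0.87,[0,0,0],[0,0,0]],[0.87,[0,0,0],[0,0,0]],[0.87,[0,0,-3],[0,0,0]],[0.87,[0,0,-7],[0,0,0]],[0.87,[0,0,-12],[0,0,0]],[0.87,[0,0,-14],[0,0,0]]]'
python3 -m creep '[[0.87,[8,-5,-5],[0,0,0]],[0.87,[16,-5,-5],[0,0,0]],[0.87,[16,-5,-5],[0,0,0]],[0.87,[16,-5,-5],[0,0,0]],[0.87,[16,-5,-5],[0,0,0]],[0.87,[16,-5,-5],[0,0,0]],[0.87,[16,-5,-5],[0,0,0]],[0.87,[16,-5,-5],[0,0,0]]]'
python3 -c "
from h import *
D=snapshot('side');T=snapshot('top');tray()
for p in(D,T):
  for r in reds(p):
    if (p is D and r[0]>260 and r[1]>150) or (p is T and r[1]>320): print(np.round(r), at_z(p,r[:2],.016))
cv2.imwrite('pics/n11.png',D['color'][250:384,160:340])"
```

```text
t: 57.88
ee_pos: [0.4375, -0.3852, 0.0123]
eef_rot: [3.139, 0.003, 1.574]
ft_force: [0.5, -0.0, -0.2]
finger_gap: 0.671
grasp_force: 64.4
t: 58.55
ee_pos: [0.4362, -0.3854, 0.1541]
eef_rot: [3.139, 0.003, 1.572]
ft_force: [0.8, -1.2, 0.6]
finger_gap: 0.871
grasp_force: 0.0
t: 59.22
ee_pos: [0.3856, -0.2253, 0.2003]
eef_rot: [3.141, 0.002, 1.572]
ft_force: [0.5, -0.4, 0.5]
finger_gap: 0.87
grasp_force: 0.0
[('top', [0.5337, 0.2097, 0.4179], 17.71, 450), ('side', [0.4853, -0.317, 0.0094], 0.87, 453)]
[301. 253. 283.] [ 0.53018512 -0.23800562  0.016     ]
[316. 215. 319.] [ 0.43832924 -0.24274345  0.016     ]
[326. 265. 349.] [ 0.53108892 -0.30535477  0.016     ]
[344. 225. 392.] [ 0.43936608 -0.31114679  0.016     ]
[356. 279. 433.] [ 0.53125109 -0.37753968  0.016     ]
[374. 236. 418.] [ 0.4393208  -0.37827106  0.016     ]
[227. 381. 233.] [ 0.52905518 -0.31046437  0.016     ]
[226. 410. 241.] [ 0.52927711 -0.3822714   0.016     ]
[228. 355. 234.] [ 0.52835689 -0.24380862  0.016     ]
[260. 383.  55.] [ 0.44651401 -0.30908739  0.016     ]
[258. 415.  65.] [ 0.44980695 -0.39073794  0.016     ]
[264. 357. 184.] [ 0.4372246  -0.24376508  0.016     ]
```

View pics/n11.png

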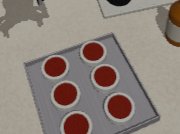

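```bash
python3 -c "
from cell import *
print(job_done())"
```

```text
the job is handed in; nothing more can be done
None
```

All six dishes lie flat, lid up and side by side in the tray, as seen in the final side picture. The first and last dish were each held over the reader for over three seconds, and the job was handed in at about 59 s with no verdict shown.

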